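# Pry open a grinder's drive housing and tighten its cam lock

### The arm

A 7-joint arm with a two-finger parallel gripper is mounted at the origin on the work surface. World frame = base frame: x ahead of the robot, y to its left, z up, the work surface at z = 0. Lengths are in m, angles in rad, forces in N, time in s.
With the tool pointing down it reaches from about 0.4 to 0.925 m from the base axis. Payload 5.6 kg.
Tool frame: the origin (TCP) lies between the finger pads; the fingertips stand 14 mm ahead of it and the grasp point (between the pads) lies 5 mm behind it; x points along the fingers, y is the direction in which the jaws open and shut, and the axes are right-handed (so a half turn about x gives the same grasp; the last joint's range is limited). The gripper opens to 85 mm and grips with 20 to 120 N. Pads are 22 mm wide; open, the fingers measure 114 mm over their backs; the gripper's body (76 mm by 85 mm) begins 54 mm behind the grasp point. The pads swing forward as they close: fully open they stand 13 mm farther back than shut.
Start: joints at [-1.202, 0.468, -0.012, 1.603, 0.006, 1.071, -0.056], TCP at [0.26, 0.596, 0.245] pointing down, gripper open.
Joint ranges: [-2.53, 2.53], [-0.31, 2.02], [-1.57, 1.55], [0.28, 2.44], [-1.29, 4.43], [0.15, 1.84], [-2.92, 2.92]. Speed limits (rad/s): [2.57, 2.57, 3.14, 3.14, 3.14, 3.14, 3.14].

### API

Orientations are given as a 3x3 rotation matrix whose columns are the frame's x, y, z axes.
In Python, from plant import r, cams, sign_off gives the robot as it stands.
- The arm moves only by the tool arm_command, never from a script. Its argument "motion" is a list of rows, each a list of 2 entries, a list of its own where there are three numbers: the shift along the tool's x, y, z in cm, then the turn, a rotation vector about the tool's x, y, z in rad. A call has exactly 10 rows; each row is the pose to reach, as a shift and turn from the pose commanded when the call began, along the tool's axes at that moment; what a row does not reach only later rows make up. A row lasts 1/10 s, in which the tool goes at most 50 mm and 8.59 degrees, less where a joint would pass 70% of its speed; a pose out of reach is approached as far as the arm can. A call with a gripper value outside its range is refused whole. "jaw" is the opening, from -1 (shut) to 1 (fully open), set as the call begins (left out, the last holds). The fingers move at their own pace and stop on an object; "newtons" is the grip in N (left out, the last holds). Time passes only in rows, so rows that repeat a pose let the fingers close, or fill a call up. It gives the time, the measured TCP pose, the force and the opening at its end, in the units of the state.
- r.sense(): the state, without advancing time (a new reading comes with each control period).
- cams.read_camera(name): name is "side" or "top" or "wrist"; returns the picture (384x512x3 uint8, red, green, blue); there is no depth.
- cams.camera_info(name): a dict with "camera_matrix" (3x3 intrinsics, pixels), "k1" (the pictures are not rectified: a ray, as slopes to the right and down, at radius r is drawn at 1 + k1 r^2 times it, then the intrinsics apply), "eye" and "rotation" of the camera in the world. Camera axes: x right, y down, z forward; pixel columns grow to the right and rows downward; lengths in m; the calibration is good to about 2 mm. A picture is of the moment at which its call begins: read the wrist's pose just before it. camera_info takes no time and is no camera call; for the wrist camera it gives the pose at the moment of the call.
- sign_off(): hands the job in, once; it reports no verdict.
The state is a dict: "time_s": time; "qpos": joint angles; "joint_vel": joint speeds; "tau": joint torques, N m; "tcp_pos": TCP position; "tcp_rot": TCP orientation; "ft_force": force on the tool from outside, world axes, zero at the start; "torque": the same for the moment, N m; "grip_width": finger opening in m.
Only numpy, scipy, OpenCV 4.12 (cv2) and the standard library are available. Lean on these libraries where they do the work, as an engineer would, in place of code of your own. Each camera call takes 0.05 s, during which the arm holds its last target.

### The job

Use the orange-handled pry bar, not the fingers, to lever up the tight-fitting cover of the blue drive housing, working its thin blade into the notch in the rim, and swing the cover back past upright. Then turn the brass cam lock inside clockwise all the way by its red lug, so that the yellow clamp plate is drawn in tight, and leave the pry bar lying flat on the bench clear of the housing. Do not shift the hammer, the chisel, the tin or the oil bottle.

Things in the scene. Friction and masses are not known exactly. Their poses are not given: they have to be found in the camera images.
- housing: Blue steel housing, fixed to the bench, 170 (x) by 130 (y) by 86 mm high, open at the top under its cover, walls 5 mm. Origin: centre of its underside; z up. The hinge runs along its -y top edge, the pry notch is in the middle of its +y wall, the clamp plate is outside its -x wall. Only its place and yaw vary.
- notch (a point): The pry notch: a gap in the rim of the +y wall, 44 mm wide along x, 8 mm high (sill 78 mm above the bench, cover underside at 86 mm), with a yellow stripe below it. The point is the middle of the sill on the wall's outer face; axes as the housing's (the blade goes in along -y). Nothing stands higher than 75 mm behind it, so the blade can go 60 mm in.
- cover: The cover: aluminium plate 170 x 130 x 5 mm, 0.2 kg, lying on the rim, edges flush with the housing's sides, no handle. Origin on the hinge line, at the middle, on its underside; when closed its axes are the housing's; y runs across the plate from hinge to free edge. It opens by turning about +x, from 0 (closed, tight) to 1.9 rad (fully back); 1.57 is upright. The hinge is stiff (0.25 N m of friction), so the cover stays where it is left.
- cover_edge (a point): Middle of the cover's free edge on its underside, 130 mm from the hinge line, straight above the notch when closed.
- cover_hinge (a point): Middle of the hinge line, on the housing at y = -65 mm, z = 86 mm; axis along the housing's x.
- cam (a joint): Angle of the brass cam, rad: 0 slack, 3.14 (its stop) tight. Grows clockwise seen from above. Starts between 0 and 0.35. Turning takes 0.08 N m; it stays where it is left.
- cam_axis (a point): Centre of the cam disc's top face, 52 mm above the bench, at the middle of the housing. Disc 84 mm across, 12 mm thick, with a dark hook rib up to 59 mm above the bench; the bolt runs from the hook to -x, top 61 mm above the bench.
- cam_lug (a point): Top of the red lug on the cam: upright round pin 14 mm across, 23 mm tall (52 to 75 mm above the bench), 30 mm from the cam axis. With the cam at 0 it stands on the housing's +y side of the axis, at 1.57 on +x, at 3.14 on -y.
- clamp_plate (a point): Centre of the yellow clamp plate (12 x 90 x 50 mm) outside the housing's -x wall, carried by the bolt; 12 mm off the wall when slack, against it when the cam is tight.
- bar: The pry bar, 180 mm long, about 0.25 kg, flat underneath. Origin on the underside; x points to the blade, z up as it lies. Orange handle from x = -90 to +10 mm, 24 wide, 22 high; steel blade from x = +10 to +90 mm, 22 wide, 4 thick (3 at the last 16 mm), level with the underside. Lies beside hammer and chisel at the housing's notch side (robot's left), any of the three in any of three places about 100 mm apart, blade roughly towards the robot's right.
- bar_tip (a point): Middle of the blade's tip, on the underside, x = +90 mm on the bar.
- bar_grip (a point): Good place to grip the handle, x = -10 mm on the bar, 11 mm above its underside.
- hammer: Hammer 200 mm long lying on the bench, head to its +x; bystander, may swap places with bar and chisel.
- chisel: Cold chisel, dark steel, 180 x 26 x 18 mm, lying on the bench; bystander.
- tin: Red tin, 64 mm across, 90 mm tall, standing near the notch; bystander. Origin under its centre.
- oil_bottle: Green oil bottle, 58 mm across, 180 mm tall, standing on the robot's side of the notch; bystander. Origin under its centre.
Not all that is in view belongs to the job. What is shaped like the bar but green or turquoise is not meant.

How it is judged:
On the way, in this order (a step that is already met when the one before it is completed fails the run):
1. the cover is levered up at least 0.1 rad by the bar, without the fingers on it (angle between cover's own z axis and vertical above 0.1 rad and contact force between bar and cover above 0.3 N and contact force between the fingers and cover below 0.5 N), for 0.1 s.
2. the cover is swung back past upright (over 1.57 rad) (angle between cover's own z axis and vertical above 1.57 rad), for 0.2 s.
3. the cam is turned to its stop (over 3.0 rad) (value of joint cam above 3 rad), for 0.2 s.
At the end, for the whole second after the job is handed in: Cover open past upright (over 1.55 rad), cam at its stop (over 3.0 rad) so the clamp plate is against the wall, pry bar at rest, underside down flat on the bench (origin within 6 mm of the bench, tilt under 0.1 rad), not touching the housing (angle between cover's own z axis and vertical above 1.55 rad and value of joint cam above 3 rad and height (world z) of bar below 0.006 m and angle between bar's own z axis and vertical below 0.1 rad and linear speed of bar below 0.02 m/s and contact force between bar and housing below 0.05 N).
It fails at once if the fingers push on the cover before it is levered up 0.1 rad (angle between cover's own z axis and vertical below 0.1 rad and contact force between the fingers and cover above 2 N).
It fails at once if hammer, chisel, tin or bottle shifted more than 30 mm (distance of any of hammer, chisel, tin, oil_bottle from where it was at the start of the episode above 0.03 m).
It fails at once if the tin or the bottle is tipped over (angle between any of tin, oil_bottle's own z axis and vertical above 0.5 rad).
It also fails if it takes over 70 s, if anything falls off the work surface, if the arm or the gripper's body presses on something with over 40 N, if the wrist force passes 120 N, or if a joint passes its speed limit or range.

## Working session

There is one attempt and no reset: what is moved stays moved. The work goes in short steps, Python scripts to look and compute and a tool call to move; the robot and the scene stay as the last step left them, time stands still between calls to the robot, and variables do not carry over. Pictures are saved under pics/ and viewed, and the job is handed in when it is done.

Besides the shell and the picture viewer there is one more tool, called after "Request:" as a command line: name --argument value ..., lists and objects as JSON in quotes. arm_command: Moves the arm, as the interface text tells. Its arguments: {"type":"object","properties":{"motion":{"type":"array"},"jaw":{"type":"number"},"newtons":{"type":"number"}},"required":["motion"]}

```bash
ls; mkdir -p pics
python3 - <<'E'
from plant import r,cams
import cv2
s=r.sense()
for k,v in s.items(): print(k,v)
for n in ["side","top","wrist"]:
    print(n,cams.camera_info(n))
    im=cams.read_camera(n); cv2.imwrite(f"pics/{n}0.png",im[:,:,::-1])
E
```

```text
pics
time_s 0.0
qpos [-1.20199904  0.46838095 -0.01156369  1.60365465  0.00603468  1.07136308
 -0.05632174]
joint_vel [-0.00145298  0.00016868  0.00062852  0.00016008 -0.00121333  0.0007756
 -0.0009942 ]
tau [ 1.87246219e-04 -5.32374966e+01  2.16180127e-02 -2.51305282e+01
  1.14215733e-02  7.53996283e-03 -1.53672966e-05]
tcp_pos [0.26004375 0.59513011 0.24432299]
tcp_rot [[-5.49088931e-04  4.00351686e-01  9.16361406e-01]
 [-1.68593303e-03  9.16359871e-01 -4.00352026e-01]
 [-9.99998428e-01 -1.76475283e-03  1.71803070e-04]]
ft_force [-0.08698023  0.18702258  0.20195725]
torque [ 0.00300774  0.00099631 -0.0145827 ]
grip_width 0.08552180035221989
side {'camera_matrix': array([[361.529684  ,   0.        , 261.48989682],
       [  0.        , 361.529684  , 190.42589063],
       [  0.        ,   0.        ,   1.        ]]), 'k1': -0.08034586927831333, 'eye': array([ 0.49625527, -0.54479618,  0.59821117]), 'rotation': array([[ 0.99704043, -0.06258025,  0.04465538],
       [-0.07364986, -0.61093267,  0.78824931],
       [-0.02204741, -0.78920529, -0.6137336 ]])}
top {'camera_matrix': array([[413.18624038,   0.        , 252.61868999],
       [  0.        , 413.18624038, 185.54395892],
       [  0.        ,   0.        ,   1.        ]]), 'k1': -0.12206633834069655, 'eye': array([0.47149894, 0.17175255, 1.29749072]), 'rotation': array([[-0.00348004, -0.99922564,  0.03919186],
       [-0.99996233,  0.00316563, -0.00808153],
       [ 0.00795121, -0.0392185 , -0.99919902]])}
wrist {'camera_matrix': array([[315.08400929,   0.        , 262.81898125],
       [  0.        , 315.08400929, 190.91175033],
       [  0.        ,   0.        ,   1.        ]]), 'k1': -0.021273601168001352, 'eye': array([0.19081005, 0.62573946, 0.37193892]), 'rotation': array([[ 0.39992281,  0.87354033,  0.27746899],
       [ 0.91654819, -0.38079999, -0.12219157],
       [-0.00107908,  0.3031809 , -0.95293241]])}
```

View pics/side0.png

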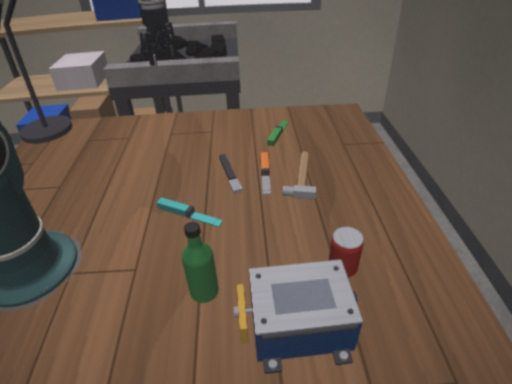

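View pics/top0.png

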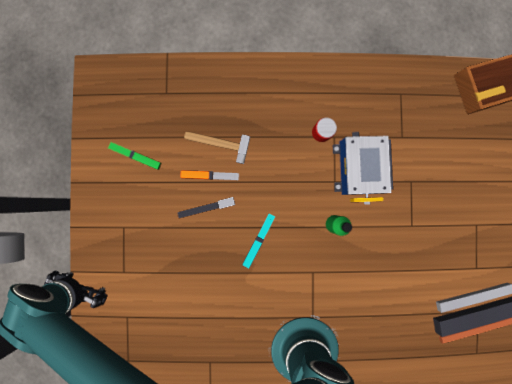

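View pics/wrist0.png

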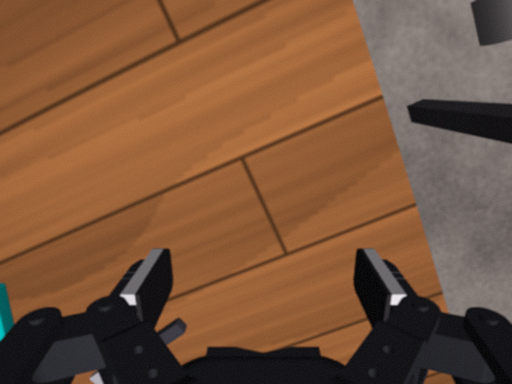

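Side: cover at about (302,295), tin (347,250), bottle (200,270), orange bar (265,172) between hammer and chisel. Top: cover at (367,165), bar orange (195,175), blade tip (238,176). Now I measure.

```bash
cat > h.py <<'E'
import numpy as np, cv2
from plant import r,cams
def shot(n,f=None):
    info=cams.camera_info(n); im=cams.read_camera(n)
    if f: cv2.imwrite(f"pics/{f}.png",im[:,:,::-1])
    return im,info
def ray(info,uv):
    K=info["camera_matrix"]; 
    uv=np.atleast_2d(np.asarray(uv,float))
    d=cv2.undistortPoints(uv.reshape(-1,1,2),K,np.array([info["k1"],0,0,0,0]),None,None).reshape(-1,2)
    d=np.c_[d,np.ones(len(d))]@info["rotation"].T
    return info["eye"],d
def onz(info,uv,z):
    e,d=ray(info,uv); return e+d*((z-e[2])/d[:,2])[:,None]
def proj(info,P):
    P=np.atleast_2d(np.asarray(P,float)); R=info["rotation"]
    rv=cv2.Rodrigues(R.T)[0]; t=-R.T@info["eye"]
    return cv2.projectPoints(P,rv,t,info["camera_matrix"],np.array([info["k1"],0,0,0,0]))[0].reshape(-1,2)
def tri(i1,u1,i2,u2):
    e1,d1=ray(i1,u1); e2,d2=ray(i2,u2); d1=d1[0]/np.linalg.norm(d1[0]); d2=d2[0]/np.linalg.norm(d2[0])
    A=np.c_[d1,-d2]; s=np.linalg.lstsq(A,e2-e1,rcond=None)[0]
    p,q=e1+s[0]*d1,e2+s[1]*d2; return (p+q)/2,np.linalg.norm(p-q)
def crop(im,x0,y0,w,h,k,f):
    cv2.imwrite(f"pics/{f}.png",cv2.resize(im[y0:y0+h,x0:x0+w,::-1],None,fx=k,fy=k,interpolation=cv2.INTER_CUBIC))
E
python3 - <<'E'
from h import *
im=cv2.imread("pics/top0.png")[:,:,::-1]; ti=cams.camera_info("top"); si=cams.camera_info("side")
sm=cv2.imread("pics/side0.png")[:,:,::-1]
crop(im,310,110,100,130,5,"tc_h"); crop(im,170,120,90,105,6,"tc_b")
crop(sm,225,215,150,160,4,"sc_h"); crop(sm,210,140,120,70,6,"sc_b")
hsv=cv2.cvtColor(im,cv2.COLOR_RGB2HSV); hs=cv2.cvtColor(sm,cv2.COLOR_RGB2HSV)
for nm,lo,hi,z in [("orange",(8,190,180),(16,255,255),.022),("red",(0,150,80),(4,255,255),.09),("yellow",(20,150,120),(30,255,255),.05),("green",(55,100,30),(75,255,255),.05)]:
    for vn,H,inf in (("top",hsv,ti),("side",hs,si)):
        m=cv2.inRange(H,lo,hi)
        cs=[c for c in cv2.findContours(m,0,2)[0] if cv2.contourArea(c)>15]
        for c in cs:
            rr=cv2.minAreaRect(c); print(nm,vn,np.round(rr[0],1),np.round(rr[1],1),round(rr[2],1),onz(inf,rr[0],z).round(4))
E
```

```text
orange top [194.  174.2] [28.3  7.5] 2.5 [[0.5573 0.3428 0.022 ]]
red top [318.2 134.2] [19.8 11.4] 49.1 [[ 0.6701 -0.0325  0.09  ]]
red side [343.4 258.1] [30.8 30.8] 11.7 [[ 0.6686 -0.1103  0.09  ]]
yellow top [367.  199.3] [ 3.8 32.1] 87.6 [[ 0.4772 -0.1875  0.05  ]]
yellow top [490.2  92.3] [ 7.3 28.2] 72.3 [[ 0.8198 -0.6076  0.05  ]]
yellow side [241.6 307.5] [45.4  6.1] 86.1 [[ 0.4767 -0.1714  0.05  ]]
green top [338. 225.] [18. 24.] 90.0 [[ 0.3998 -0.097   0.05  ]]
green top [145.8 160.3] [28.8  7.2] 22.6 [[0.5985 0.4871 0.05  ]]
green top [119.6 149.1] [22.7  6.2] 22.6 [[0.6337 0.5693 0.05  ]]
green side [198.2 269.2] [62.7 28.4] 85.0 [[ 0.3948 -0.0776  0.05  ]]
green side [273.9 135.2] [ 6.  18.5] 29.7 [[0.5946 0.4317 0.05  ]]
green side [283.8 123.3] [4.2 6.4] 45.0 [[0.6344 0.5066 0.05  ]]
```

```bash
python3 -c "
import cv2,numpy as np
a=cv2.imread('pics/tc_h.png');b=cv2.imread('pics/tc_b.png');print(a.shape,b.shape)"
```

```text
(650, 500, 3) (630, 540, 3)
```

View pics/tc_h.png

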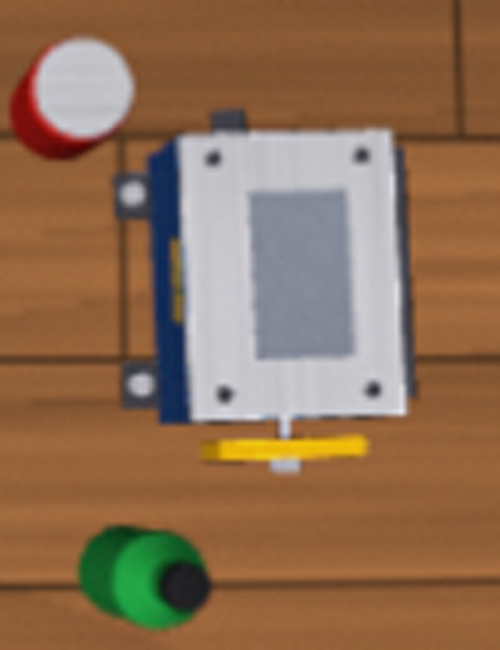

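View pics/tc_b.png

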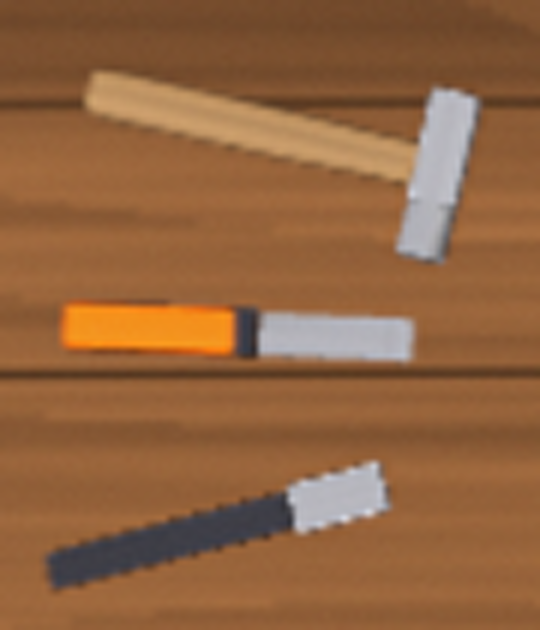

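View pics/sc_h.png

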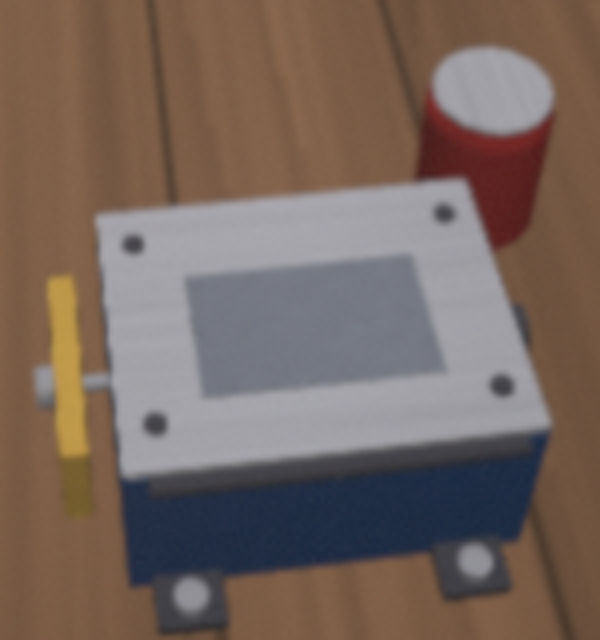

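Run:
```python
from h import *
ti=cams.camera_info("top"); si=cams.camera_info("side")
f=lambda c,x0,y0,k:(np.array(c)+.5)/k-.5+[x0,y0]
T=f([(178,134),(391,130),(407,413),(189,420)],310,110,5)  # ++, +-, --, -+
S=f([(466,178),(550,427),(122,474),(97,215)],225,215,4)
loc=np.array([[85,65],[85,-65],[-85,-65],[-85,65]])/1000
for nm,i,U in(("top",ti,T),("side",si,S)):
    P=onz(i,U,.091); print(nm,P.round(4).tolist())
    c=P[:,:2].mean(0); Q=P[:,:2]-c
    yaw=np.arctan2((loc[:,0]*Q[:,1]-loc[:,1]*Q[:,0]).sum(),(loc*Q).sum()); print(c,yaw)
# cover label etc: tri
for k in range(4): print(tri(ti,T[k],si,S[k]))
b=f([(61,304),(61,348),(236,306),(236,352)],170,120,6); print("handle",onz(ti,b,.022).round(4).tolist())
b=f([(260,313),(412,318),(412,361),(258,356)],170,120,6); print("blade",onz(ti,b,.004).round(4).tolist())
t=f([(84,87)],310,110,5); print("tin",onz(ti,t,.09)); 
g=f([(186,587)],310,110,5); print("bot",onz(ti,g,.18))
hm=f([(418,258),(443,262),(480,95),(435,88),(92,72)],170,120,6); print("hammer",onz(ti,hm,.015).round(3).tolist())
ch=f([(50,570),(385,490),(380,462)],170,120,6); print("chisel",onz(ti,ch,.015).round(3).tolist())
```

```text
top [[0.6638, -0.113, 0.091], [0.667, -0.2427, 0.091], [0.4977, -0.249, 0.091], [0.4942, -0.117, 0.091]]
[ 0.58067527 -0.18044696] 0.028575666374504496
side [[0.6635, -0.1131, 0.091], [0.6655, -0.2429, 0.091], [0.4973, -0.2471, 0.091], [0.4938, -0.1186, 0.091]]
[ 0.58003358 -0.18041577] 0.025852488578245743
(array([ 0.66368347, -0.11303504,  0.09090086]), np.float64(0.00022484661980141249))
(array([ 0.6663745 , -0.24269672,  0.09062621]), np.float64(0.00136028590903605))
(array([ 0.4974751 , -0.24826358,  0.09306327]), np.float64(0.0004276470721884653))
(array([ 0.49400143, -0.1173837 ,  0.08956528]), np.float64(0.0004435141026792273))
handle [[0.5697, 0.3873, 0.022], [0.5469, 0.3872, 0.022], [0.5683, 0.2966, 0.022], [0.5445, 0.2965, 0.022]]
blade [[0.566, 0.2858, 0.004], [0.5631, 0.2062, 0.004], [0.5406, 0.2063, 0.004], [0.5434, 0.2868, 0.004]]
tin [[ 0.69185252 -0.05734692  0.09      ]]
bot [[ 0.40159373 -0.09325006  0.18      ]]
hammer [[0.593, 0.203, 0.015], [0.591, 0.19, 0.015], [0.679, 0.17, 0.015], [0.682, 0.194, 0.015], [0.692, 0.373, 0.015]]
chisel [[0.432, 0.394, 0.015], [0.473, 0.22, 0.015], [0.488, 0.223, 0.015]]
```

View pics/sc_b.png

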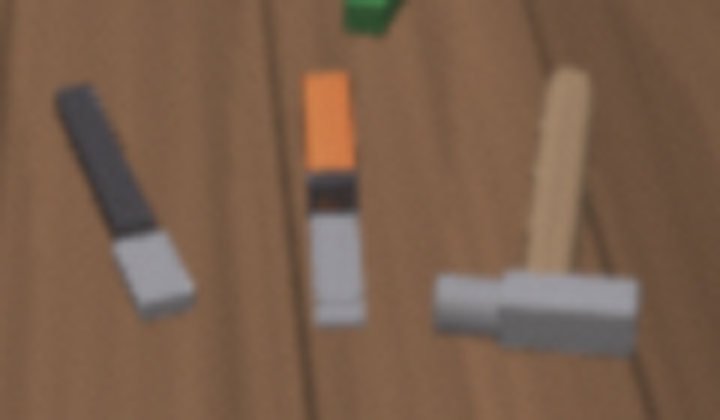

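```bash
cat >> h.py <<'E'
from scipy.spatial.transform import Rotation as Ro
B0=np.array([0.5551,0.2967,0]); bd=np.array([-.0354,-.9994,0])
HC=np.array([0.5804,-0.1804,0]); yaw=0.027
HX=np.array([np.cos(yaw),np.sin(yaw),0]); HY=np.array([-np.sin(yaw),np.cos(yaw),0])
def hp(x,y,z): return HC+HX*x/1000+HY*y/1000+np.array([0,0,z/1000])
def Rdown(zdir,pitch=0):
    z=np.array(zdir,float); z/=np.linalg.norm(z); x=np.array([0,0,-1.]); y=np.cross(z,x)
    R=np.c_[x,y,z]
    return Ro.from_rotvec(y*pitch).as_matrix()@R   # about tool y
def rel(p0,R0,p,R):
    return (R0.T@(np.array(p)-p0)*100).round(2).tolist(), Ro.from_matrix(R0.T@R).as_rotvec().round(4).tolist()
E
python3 - <<'E'
from h import *
s=r.sense(); p0,R0=s["tcp_pos"],s["tcp_rot"]
g=B0-bd*.010
print(g, rel(p0,R0,g+[0,0,.10],Rdown(bd)), rel(p0,R0,g+[0,0,.017],Rdown(bd)))
print(hp(0,65,78))
E
```

```text
[0.555454 0.306694 0.      ] ([14.48, -14.6, 38.62], [1.1944, 0.0009, 0.0011]) ([22.78, -14.59, 38.62], [1.1944, 0.0009, 0.0011])
[ 0.57864521 -0.11542369  0.078     ]
```

Request:
arm_command --motion '[[[1.5,-1.5,4],[0.14,0,0]],[[3,-3,8],[0.28,0,0]],[[4.5,-4.5,12],[0.42,0,0]],[[6,-6,16],[0.56,0,0]],[[7.5,-7.5,20],[0.7,0,0]],[[9,-9,24],[0.84,0,0]],[[10.5,-10.5,28],[0.98,0,0]],[[12,-12,32],[1.1,0,0]],[[13.5,-13.5,36],[1.194,0,0]],[[14.5,-14.6,38.6],[1.194,0,0]]]' --jaw 0.3 --newtons 110

```text
time_s: 1.15
tcp_pos: [0.5573, 0.3039, 0.099]
tcp_rot: [[0.0, 0.999, -0.04], [-0.002, -0.04, -0.999], [-1.0, 0.0, 0.002]]
ft_force: [-0.5, 0.8, 0.7]
grip_width: 0.0553
```

Run:
```python
from h import *
s=r.sense(); p0,R0=s["tcp_pos"],s["tcp_rot"]; print(p0,s["qpos"].round(2),s["grip_width"])
g=B0-bd*.010
print(rel(p0,R0,g+[0,0,.017],Rdown(bd)))
im,i=shot("wrist","w1")
print(proj(i,[B0+bd*.09,B0-bd*.09+[0,0,.022],g]))
```

```text
[0.55734071 0.30385083 0.09899676] [-0.77  0.62  0.3   1.76 -0.24  0.8  -0.4 ] 0.05531546860488229
([8.2, -0.2, -0.3], [-0.0046, 0.0024, -0.0002])
[[258.73045213 304.53263383]
 [255.91299839  80.89592473]
 [257.64209564 193.48359264]]
```

View pics/w1.png

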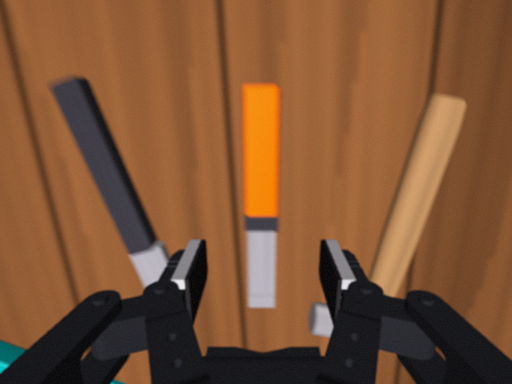

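Run:
```python
from h import *
i=cams.camera_info("wrist")
print(onz(i,[(243,84.5),(279,84.5),(243,217),(279,217)],.022).round(4).tolist()); print(onz(i,[(247,307),(275,307)],.003).round(4).tolist())
```

```text
[[0.5533, 0.3797, 0.022], [0.5752, 0.3787, 0.022], [0.5478, 0.2923, 0.022], [0.5728, 0.2912, 0.022]]
[[0.5444, 0.2024, 0.003], [0.568, 0.2014, 0.003]]
```

Request:
arm_command --motion '[[[2,0,0],[0,0,0]],[[4,0,0],[0,0,0]],[[6,0,0],[0,0,0]],[[7.2,0,0],[0,0,0]],[[8.1,0,0],[0,0,0]],[[8.2,0,0],[0,0,0]],[[8.2,0,0],[0,0,0]],[[8.2,0,0],[0,0,0]],[[8.2,0,0],[0,0,0]],[[8.2,0,0],[0,0,0]]]'

```text
time_s: 2.2
tcp_pos: [0.5558, 0.3076, 0.0189]
tcp_rot: [[0.001, 0.999, -0.035], [0.001, -0.035, -0.999], [-1.0, 0.001, -0.001]]
ft_force: [-0.0, -0.8, -1.0]
grip_width: 0.0558
```

Request:
arm_command --motion '[[[0,0,0],[0,0,0]],[[0,0,0],[0,0,0]],[[0,0,0],[0,0,0]],[[0,0,0],[0,0,0]],[[0,0,0],[0,0,0]],[[0,0,0],[0,0,0]],[[0,0,0],[0,0,0]],[[0,0,0],[0,0,0]],[[0,0,0],[0,0,0]],[[0,0,0],[0,0,0]]]' --jaw -1 --newtons 110

```text
time_s: 3.2
tcp_pos: [0.5557, 0.3075, 0.0189]
tcp_rot: [[0.0, 0.999, -0.035], [0.0, -0.035, -0.999], [-1.0, 0.0, -0.0]]
ft_force: [-1.9, -0.2, 5.7]
grip_width: 0.0214
```

Run:
```python
from h import *
s=r.sense(); print(s["time_s"],s["tcp_pos"],s["tcp_rot"].round(4),s["grip_width"],s["ft_force"])
im,i=shot("wrist","w2")
```

```text
3.2 [0.55565941 0.30746208 0.01888079] [[ 3.000e-04  9.994e-01 -3.510e-02]
 [ 4.000e-04 -3.510e-02 -9.994e-01]
 [-1.000e+00  3.000e-04 -4.000e-04]] 0.02139846735603226 [-1.87141244 -0.21867416  5.69710826]
```

View pics/w2.png

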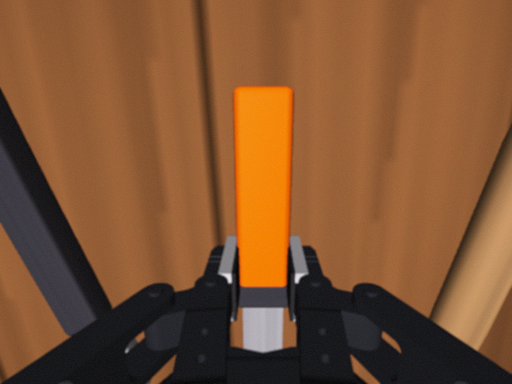

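Run:
```python
from h import *
i=cams.camera_info("wrist")
print(onz(i,[(235,88),(292,88),(237,287),(289,287)],.022).round(4).tolist())
```

```text
[[0.5498, 0.3857, 0.022], [0.5712, 0.385, 0.022], [0.5454, 0.2989, 0.022], [0.5693, 0.298, 0.022]]
```

Request:
arm_command --motion '[[[-1,0,0],[0,0,0]],[[-3,0,0],[0,0,0]],[[-5,0,0],[0,0,0]],[[-7,0,0],[0,0,0]],[[-9,0,0],[0,0,0]],[[-11,0,0],[0,0,0]],[[-12,0,0],[0,0,0]],[[-12,0,0],[0,0,0]],[[-12,0,0],[0,0,0]],[[-12,0,0],[0,0,0]]]'

```text
time_s: 4.25
tcp_pos: [0.5547, 0.307, 0.137]
tcp_rot: [[-0.002, 0.999, -0.035], [-0.001, -0.035, -0.999], [-1.0, -0.002, 0.001]]
ft_force: [0.1, -0.3, -2.0]
grip_width: 0.021
```

Run:
```python
from h import *
s=r.sense(); p0,R0=s["tcp_pos"],s["tcp_rot"];print(s["time_s"],p0,R0.round(4).tolist(),s["grip_width"],s["ft_force"],s["torque"])
im,i=shot("side","s2"); crop(im,210,100,130,110,6,"s2c")
im,i=shot("top","t2"); crop(im,150,110,130,110,6,"t2c")
# preinsert: tip 40 mm outside notch
```

```text
4.25 [0.55467162 0.30695361 0.13695595] [[-0.0019, 0.9994, -0.035], [-0.0013, -0.035, -0.9994], [-1.0, -0.0019, 0.0014]] 0.02096052371218614 [ 0.09234423 -0.29828521 -2.02554258] [-0.02403078  0.01253992  0.02451597]
```

View pics/s2c.png

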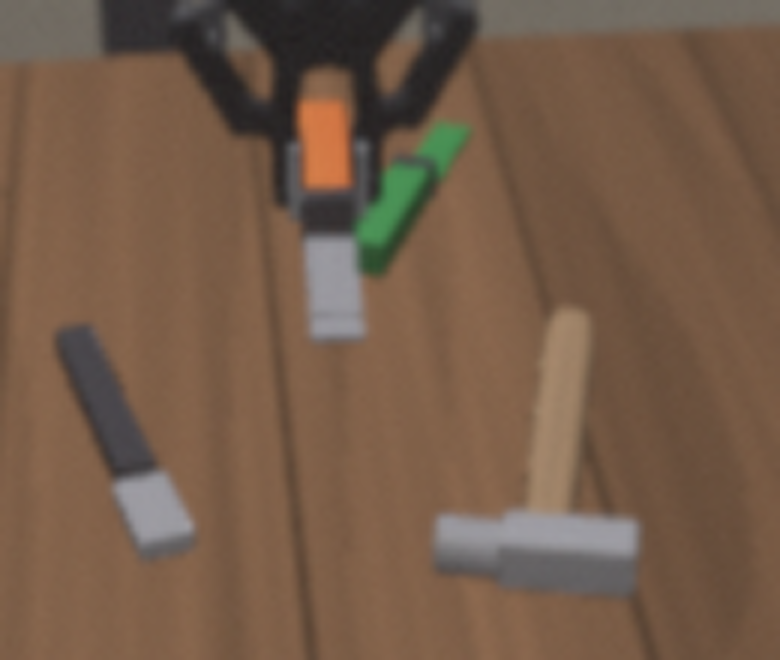

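View pics/t2c.png

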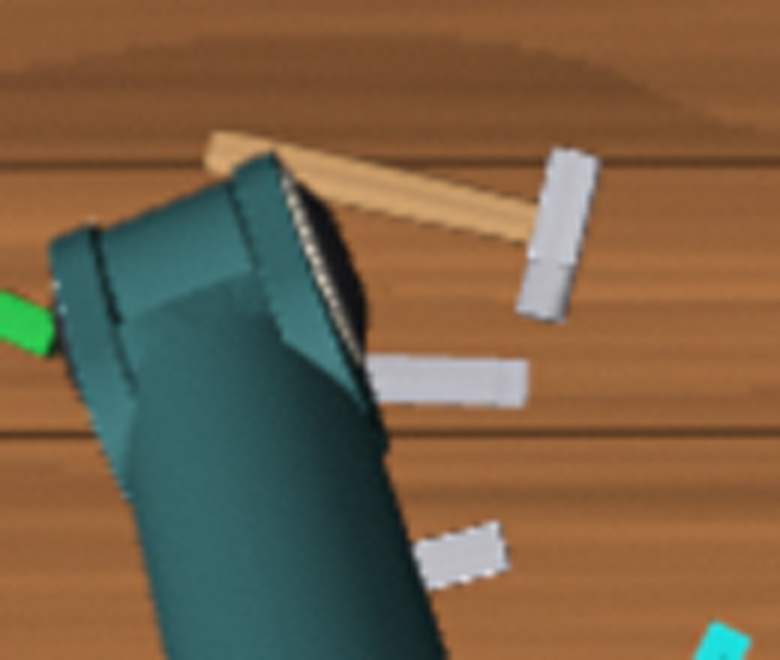

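Run:
```python
from h import *
ti=cams.camera_info("top"); si=cams.camera_info("side")
f=lambda c,x0,y0,k:(np.array(c)+.5)/k-.5+[x0,y0]
S=f([(312,337),(365,337)],210,100,6);T=f([(525,405),(527,361)],150,110,6)
for a,b in zip(T,S): print(tri(ti,a,si,b))
m,_=tri(ti,T.mean(0),si,S.mean(0)); s=r.sense(); print(m); 
print("tip in tool", s["tcp_rot"].T@(m-s["tcp_pos"]))
```

```text
(array([0.54167915, 0.20646274, 0.12097431]), np.float64(0.0005057715917089162))
(array([0.56303744, 0.20549234, 0.12008631]), np.float64(0.0001451137315351905))
[0.55235161 0.2059789  0.12052896]
tip in tool [0.01667512 0.00106077 0.10104129]
```

```bash
cat >> h.py <<'E'
TIP=np.array([.0187,.0005,.101])
def tcp_for_tip(p,R): return np.array(p)-R@TIP
E
python3 - <<'E'
from h import *
s=r.sense(); p0,R0=s["tcp_pos"],s["tcp_rot"];print(p0)
R=Rdown(-HY)
print(rel(p0,R0,tcp_for_tip(hp(0,90,80),R),R))
E
```

```text
[0.55485748 0.30701549 0.13707752]
([3.87, 3.03, 29.56], [-0.062, 0.0012, 0.0017])
```

Request:
arm_command --motion '[[[0,0.4,3],[-0.01,0,0]],[[0,0.8,7],[-0.02,0,0]],[[0,1.2,11],[-0.03,0,0]],[[0,1.6,15],[-0.04,0,0]],[[0.5,2,19],[-0.05,0,0]],[[1.5,2.4,23],[-0.06,0,0]],[[2.5,2.8,26.5],[-0.062,0,0]],[[3.5,3,29],[-0.062,0,0]],[[3.9,3,29.5],[-0.062,0.001,0.002]],[[3.9,3,29.5],[-0.062,0.001,0.002]]]'

```text
time_s: 5.35
tcp_pos: [0.5744, 0.0103, 0.0983]
tcp_rot: [[0.0, 1.0, 0.024], [0.001, 0.024, -1.0], [-1.0, 0.0, -0.001]]
ft_force: [-0.1, 0.0, -2.7]
grip_width: 0.0211
```

Run:
```python
from h import *
im,i=shot("wrist","w3")
s=r.sense(); p0,R0=s["tcp_pos"],s["tcp_rot"];print(s["time_s"],p0,s["qpos"].round(2),s["ft_force"])
R=Rdown(-HY)
print(rel(p0,R0,tcp_for_tip(hp(0,90,80),R),R), rel(p0,R0,tcp_for_tip(hp(0,25,80),R),R))
im,i=shot("top","t3"); crop(im,240,110,160,120,5,"t3c")
im,i=shot("side","s3"); crop(im,200,190,190,140,4,"s3c")
```

```text
5.4 [0.57481804 0.01193802 0.09877448] [-0.32  0.54  0.31  1.91 -0.24  0.72  0.16] [-1.1890297   0.200671   -2.11250186]
([0.01, -0.01, 0.14], [-0.0002, -0.0014, -0.0009]) ([-0.0, -0.01, 6.64], [-0.0002, -0.0014, -0.0009])
```

View pics/w3.png

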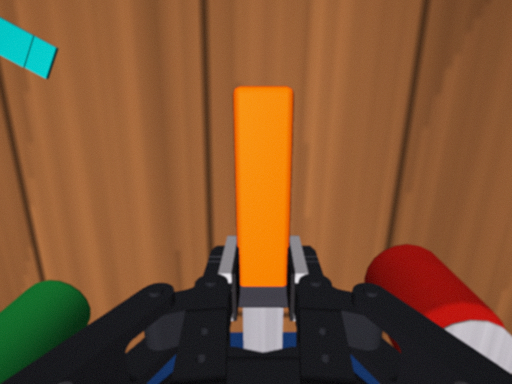

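View pics/t3c.png

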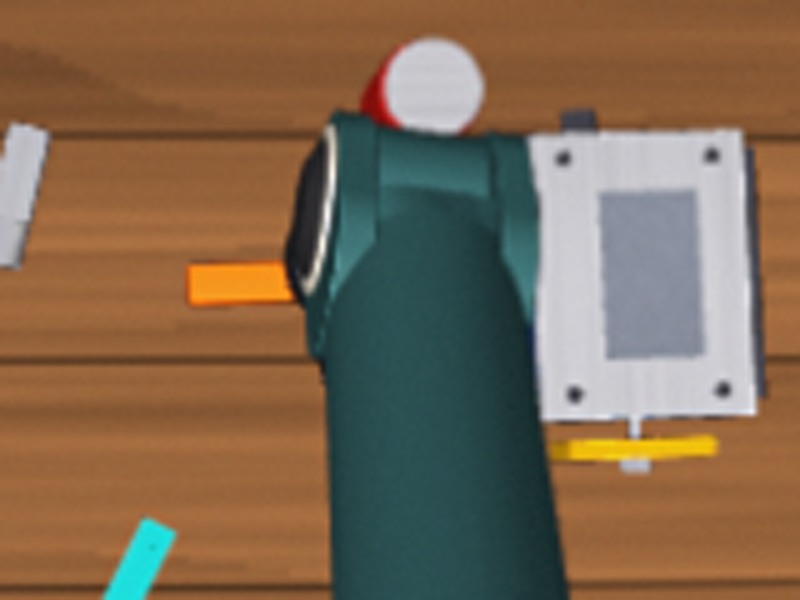

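View pics/s3c.png

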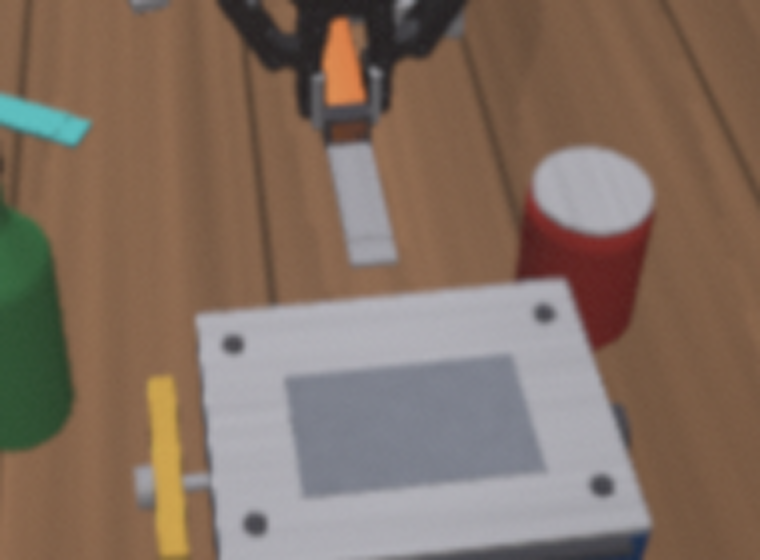

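Run:
```python
from h import *
si=cams.camera_info("side")
f=lambda c,x0,y0,k:(np.array(c)+.5)/k-.5+[x0,y0]
P=onz(si,f([(350,263),(396,262)],200,190,4),.0815)
for p in P: print(p, (p-HC)@HX*1000,(p-HC)@HY*1000)
```

```text
[ 0.56739323 -0.08578327  0.0815    ] -10.447685181915714 94.93338743438613
[ 0.58912184 -0.08726325  0.0815    ] 11.233044716924109 92.86734555946416
```

Request:
arm_command --motion '[[[0,0,0.3],[0,0,0]],[[0,0,0.7],[0,0,0]],[[0,0,1.1],[0,0,0]],[[0,0,1.5],[0,0,0]],[[0,0,1.9],[0,0,0]],[[0,0,2.3],[0,0,0]],[[0,0,2.7],[0,0,0]],[[0,0,3.1],[0,0,0]],[[0,0,3.5],[0,0,0]],[[0,0,3.5],[0,0,0]]]'

```text
time_s: 6.5
tcp_pos: [0.576, -0.0244, 0.0993]
tcp_rot: [[0.002, 1.0, 0.026], [0.001, 0.026, -1.0], [-1.0, 0.002, -0.001]]
ft_force: [0.3, 0.3, -1.9]
grip_width: 0.0212
```

Run:
```python
from h import *
s=r.sense(); p0,R0=s["tcp_pos"],s["tcp_rot"];print(s["time_s"],p0,s["qpos"].round(2),s["ft_force"],s["torque"])
R=Rdown(-HY)
print(rel(p0,R0,tcp_for_tip(hp(0,55,80),R),R), rel(p0,R0,tcp_for_tip(hp(0,25,80),R),R))
im,i=shot("side","s4"); crop(im,200,190,190,140,4,"s4c")
```

```text
6.5 [ 0.57604863 -0.02444134  0.09926945] [-0.26  0.54  0.31  1.91 -0.24  0.72  0.22] [ 0.31835406  0.32735605 -1.86414521] [-0.05185416 -0.01897921  0.01517429]
([0.06, -0.04, 0.0], [-0.0011, -0.0005, -0.0021]) ([0.06, -0.03, 3.0], [-0.0011, -0.0005, -0.0021])
```

View pics/s4c.png

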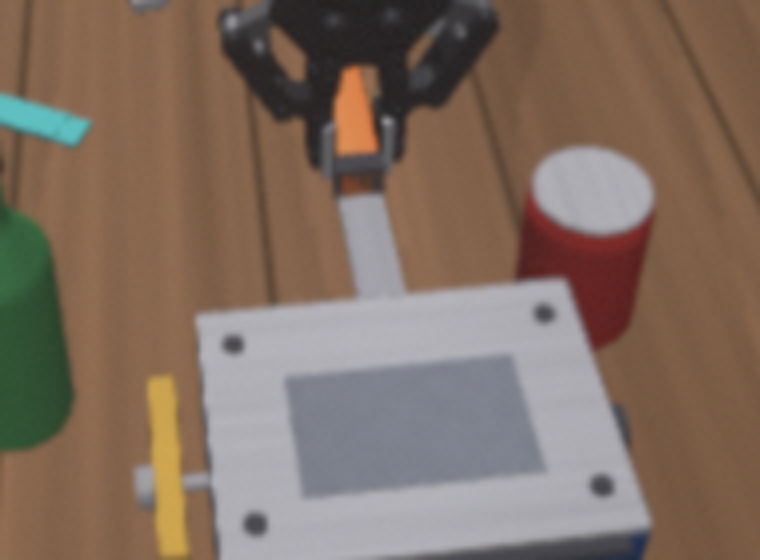

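The blade now passes under the cover edge (side crop, near (380,297)) with no contact force. Next I push it to about 40 mm in.

Request:
arm_command --motion '[[[0.05,0,0.3],[0,0,0]],[[0.05,0,0.7],[0,0,0]],[[0.05,0,1.1],[0,0,0]],[[0.05,0,1.5],[0,0,0]],[[0.05,0,1.9],[0,0,0]],[[0.05,0,2.3],[0,0,0]],[[0.05,0,2.7],[0,0,0]],[[0.05,0,3.0],[0,0,0]],[[0.05,0,3.0],[0,0,0]],[[0.05,0,3.0],[0,0,0]]]'

```text
time_s: 7.55
tcp_pos: [0.5769, -0.0535, 0.0987]
tcp_rot: [[0.002, 1.0, 0.027], [0.001, 0.027, -1.0], [-1.0, 0.002, -0.001]]
ft_force: [0.1, -0.1, -2.5]
grip_width: 0.0214
```

Run:
```python
from h import *
s=r.sense(); p0,R0=s["tcp_pos"],s["tcp_rot"];print(s["time_s"],p0,s["qpos"].round(2),s["ft_force"],s["torque"])
# lever: pivot at sill outer edge; tip pitched up by phi
y=R0[:,1]
for phi in (.1,.2,.3,.4,.5):
  for sg in (1,-1):
    M=Ro.from_rotvec(y*phi*sg).as_matrix(); piv=hp(0,65,78.5)
    R=M@R0; p=piv+M@(p0-piv)
    if (R@[0,0,1])[2]>0: print(phi,(R@[0,0,1]).round(2),rel(p0,R0,p,R), (p+R@TIP-HC)[2])
```

```text
7.55 [ 0.57685356 -0.05351626  0.09872809] [-0.2   0.55  0.31  1.9  -0.24  0.73  0.27] [ 0.09540777 -0.14280192 -2.48051087] [-0.00744503  0.00878779  0.00649161]
0.1 [ 0.03 -0.99  0.1 ] ([0.63, -0.0, -0.17], [-0.0, -0.1, 0.0]) 0.08381268561424032
0.2 [ 0.03 -0.98  0.2 ] ([1.27, 0.0, -0.28], [-0.0, -0.2, 0.0]) 0.08765068272351141
0.3 [ 0.02 -0.96  0.29] ([1.92, 0.0, -0.32], [-0.0, -0.3, 0.0]) 0.09139725756009838
0.4 [ 0.02 -0.92  0.39] ([2.57, 0.0, -0.3], [0.0, -0.4, -0.0]) 0.09501497558668706
0.5 [ 0.02 -0.88  0.48] ([3.22, -0.0, -0.21], [-0.0, -0.5, 0.0]) 0.09846768976061436
```

Request:
arm_command --motion '[[[0.25,0,-0.08],[0,-0.04,0]],[[0.5,0,-0.15],[0,-0.08,0]],[[0.75,0,-0.2],[0,-0.12,0]],[[1.0,0,-0.25],[0,-0.16,0]],[[1.27,0,-0.28],[0,-0.2,0]],[[1.53,0,-0.3],[0,-0.24,0]],[[1.8,0,-0.32],[0,-0.28,0]],[[2.05,0,-0.32],[0,-0.32,0]],[[2.3,0,-0.31],[0,-0.36,0]],[[2.57,0,-0.3],[0,-0.4,0]]]'

```text
time_s: 8.55
tcp_pos: [0.5762, -0.0501, 0.0723]
tcp_rot: [[0.011, 1.0, 0.024], [-0.389, 0.026, -0.921], [-0.921, 0.001, 0.389]]
ft_force: [0.1, -1.9, -6.5]
grip_width: 0.0215
```

Run:
```python
from h import *
s=r.sense(); p0,R0=s["tcp_pos"],s["tcp_rot"];print(s["time_s"],p0,R0.round(3).tolist(),s["qpos"].round(2),s["ft_force"],s["torque"],s["grip_width"])
p=p0+R0@TIP; print((p-HC)@HY*1000,p)
im,i=shot("side","s5"); crop(im,200,190,190,140,4,"s5c")
```

```text
8.55 [ 0.57620087 -0.0500768   0.07233436] [[0.011, 1.0, 0.024], [-0.389, 0.026, -0.921], [-0.921, 0.001, 0.389]] [-0.62  0.69  0.6   1.94  0.05  0.65 -0.15] [ 0.08489569 -1.87098544 -6.48302016] [ 1.03886639  0.09800547 -0.00333747] 0.021515757250173632
30.079192033807765 [ 0.57932874 -0.15033877  0.09444077]
```

View pics/s5c.png

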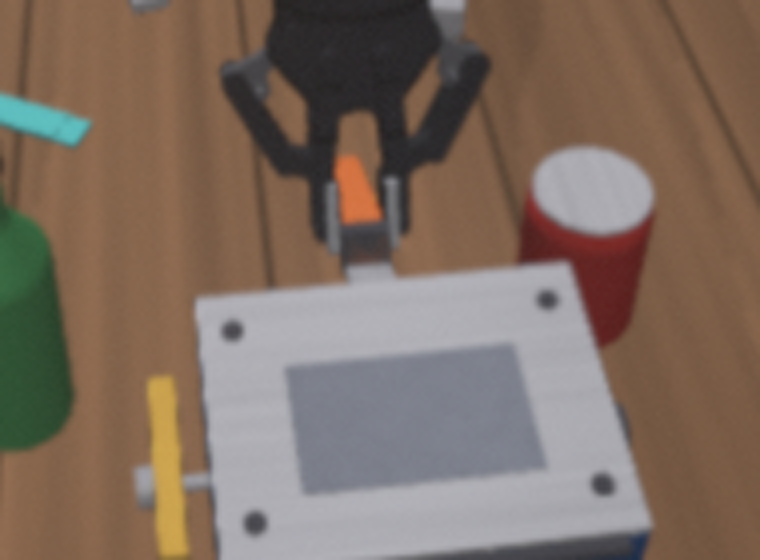

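```bash
cat > wp.py <<'E'
from h import *
import sys
s=r.sense(); p0,R0=s["tcp_pos"],s["tcp_rot"]
th0,th1=float(sys.argv[1]),float(sys.argv[2]); rho=float(sys.argv[3])
t0=p0+R0@TIP
for th in np.linspace(th0,th1,11)[1:]:
    # contact corner = tip top
    tgt=hp(0,-65+rho*np.cos(th),86+rho*np.sin(th))
    c0=p0+R0@(TIP-np.array([.003,0,0]))
    d=R0.T@(tgt-c0)*100; print(round(th,2),d.round(2).tolist())
print("tip now",t0,"time",s["time_s"],s["ft_force"])
E
python3 wp.py .12 .7 93
```

```text
0.18 [-0.32, 0.01, 0.85]
0.24 [-0.76, 0.01, 1.16]
0.29 [-1.19, 0.01, 1.49]
0.35 [-1.59, 0.01, 1.85]
0.41 [-1.97, 0.0, 2.23]
0.47 [-2.33, 0.0, 2.63]
0.53 [-2.67, 0.0, 3.05]
0.58 [-2.98, 0.0, 3.5]
0.64 [-3.26, 0.0, 3.95]
0.7 [-3.52, -0.0, 4.43]
tip now [ 0.57944953 -0.14845514  0.0934402 ] time 8.6 [-0.74657308  0.97723628 -4.01703869]
```

Request:
arm_command --motion '[[[-0.3,0,0.5],[0,0,0]],[[-0.75,0,1.0],[0,0,0]],[[-1.2,0,1.4],[0,0,0]],[[-1.6,0,1.8],[0,0,0]],[[-2.0,0,2.2],[0,0,0]],[[-2.3,0,2.6],[0,0,0]],[[-2.7,0,3.0],[0,0,0]],[[-3.0,0,3.5],[0,0,0]],[[-3.3,0,4.0],[0,0,0]],[[-3.5,0,4.4],[0,0,0]]]'

```text
time_s: 9.6
tcp_pos: [0.5777, -0.0779, 0.123]
tcp_rot: [[0.013, 1.0, 0.024], [-0.388, 0.027, -0.921], [-0.921, 0.003, 0.389]]
ft_force: [0.7, 2.8, -5.2]
grip_width: 0.0218
```

```bash
python3 wp.py .7 1.3 93
python3 - <<'E'
from h import *
s=r.sense(); print(s["tcp_rot"].round(3).tolist(),s["qpos"].round(2),s["torque"])
im,i=shot("side","s6"); crop(im,200,150,190,140,4,"s6c")
E
```

```text
0.76 [-0.18, -0.05, 0.18]
0.82 [-0.38, -0.05, 0.7]
0.88 [-0.56, -0.05, 1.23]
0.94 [-0.7, -0.05, 1.77]
1.0 [-0.82, -0.05, 2.31]
1.06 [-0.89, -0.04, 2.87]
1.12 [-0.94, -0.04, 3.42]
1.18 [-0.95, -0.04, 3.98]
1.24 [-0.93, -0.04, 4.54]
1.3 [-0.88, -0.04, 5.09]
tip now [ 0.58084277 -0.17815614  0.1449821 ] time 9.6 [ 0.70708715  2.77697275 -5.17372926]
[[0.013, 1.0, 0.024], [-0.388, 0.027, -0.921], [-0.921, 0.003, 0.389]] [-0.6   0.6   0.63  1.93  0.09  0.72 -0.1 ] [ 1.51274902 -0.06599182  0.16061495]
```

View pics/s6c.png

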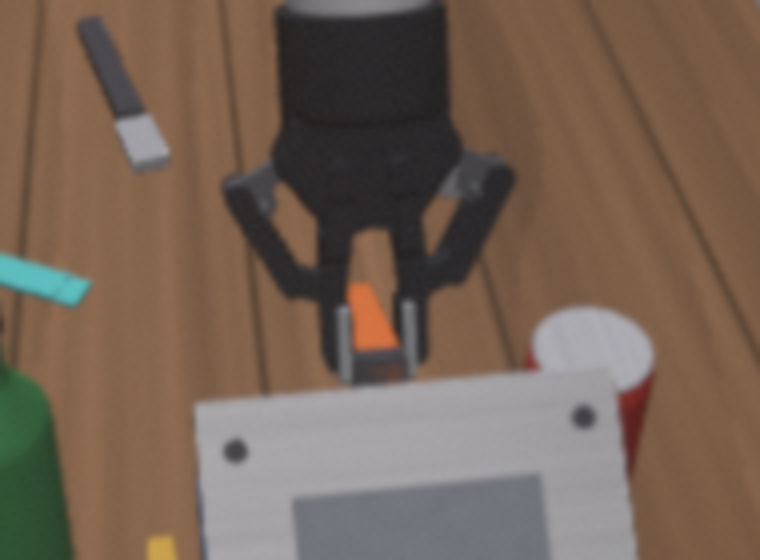

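```bash
cat > cov.py <<'E'
from h import *
import sys
def corners(th):
    o=[]
    for x in(-85,85):
        y=130*np.cos(th)-5*np.sin(th); z=130*np.sin(th)+5*np.cos(th); o.append(hp(x,-65+y,86+z))
    return np.array(o)
if __name__=="__main__":
    si=cams.camera_info("side")
    for th in np.arange(float(sys.argv[1]),float(sys.argv[2]),.1): print(round(th,2),proj(si,corners(th)).round(1).tolist())
E
python3 cov.py .3 1
```

```text
0.3 [[248.1, 256.8], [344.8, 247.7]]
0.4 [[248.0, 254.1], [346.5, 245.0]]
0.5 [[247.9, 252.2], [348.4, 242.8]]
0.6 [[248.0, 250.9], [350.4, 241.4]]
0.7 [[248.0, 250.5], [352.7, 240.7]]
0.8 [[248.2, 250.8], [355.2, 240.8]]
0.9 [[248.4, 252.0], [357.9, 241.8]]
```

Request:
arm_command --motion '[[[-0.2,0,0.2],[0,0,0]],[[-0.4,0,0.7],[0,0,0]],[[-0.55,0,1.2],[0,0,0]],[[-0.7,0,1.8],[0,0,0]],[[-0.8,0,2.3],[0,0,0]],[[-0.9,0,2.9],[0,0,0]],[[-0.95,0,3.4],[0,0,0]],[[-0.95,0,4.0],[0,0,0]],[[-0.95,0,4.5],[0,0,0]],[[-0.9,0,5.1],[0,0,0]]]'

```text
time_s: 10.65
tcp_pos: [0.5787, -0.1211, 0.1506]
tcp_rot: [[0.013, 1.0, 0.024], [-0.388, 0.027, -0.921], [-0.921, 0.002, 0.388]]
ft_force: [1.3, 2.7, -4.5]
grip_width: 0.0213
```

```bash
python3 wp.py 1.3 1.9 93
python3 - <<'E'
from h import *
s=r.sense(); print(s["tcp_rot"].round(3).tolist(),s["qpos"].round(2),s["torque"])
im,i=shot("side","s7"); crop(im,200,170,190,140,4,"s7c")
E
```

```text
1.36 [0.08, -0.03, 0.58]
1.42 [0.2, -0.03, 1.13]
1.48 [0.35, -0.03, 1.66]
1.54 [0.54, -0.03, 2.19]
1.6 [0.75, -0.03, 2.7]
1.66 [1.0, -0.03, 3.2]
1.72 [1.28, -0.03, 3.69]
1.78 [1.58, -0.04, 4.16]
1.84 [1.91, -0.04, 4.6]
1.9 [2.27, -0.04, 5.03]
tip now [ 0.5818585  -0.22142115  0.17265005] time 10.65 [ 1.28486239  2.73193927 -4.45294843]
[[0.013, 1.0, 0.024], [-0.388, 0.027, -0.921], [-0.921, 0.002, 0.388]] [-0.54  0.56  0.65  1.91  0.11  0.74 -0.03] [ 1.47772187 -0.14162066  0.2592355 ]
```

View pics/s7c.png

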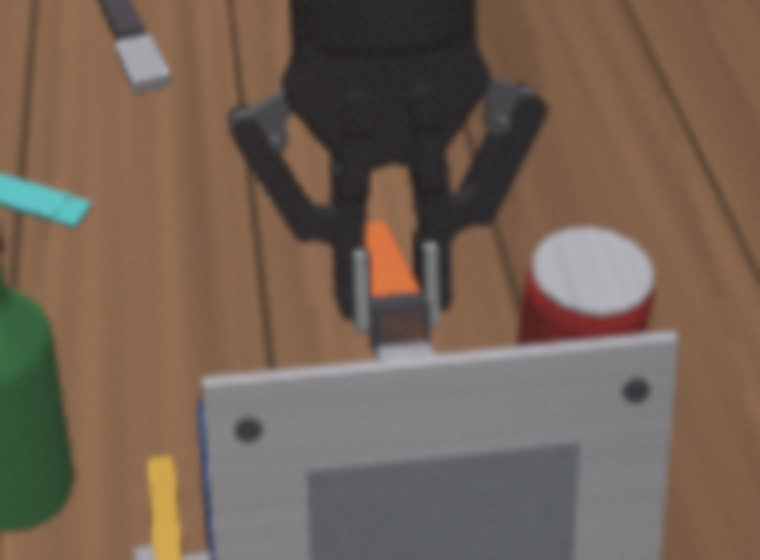

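Request:
arm_command --motion '[[[0.1,0,0.6],[0,0,0]],[[0.2,0,1.1],[0,0,0]],[[0.35,0,1.7],[0,0,0]],[[0.55,0,2.2],[0,0,0]],[[0.75,0,2.7],[0,0,0]],[[1.0,0,3.2],[0,0,0]],[[1.3,0,3.7],[0,0,0]],[[1.6,0,4.2],[0,0,0]],[[1.9,0,4.6],[0,0,0]],[[1.9,0,4.6],[0,0,0]]]'

```text
time_s: 11.7
tcp_pos: [0.5795, -0.1722, 0.151]
tcp_rot: [[0.011, 1.0, 0.023], [-0.389, 0.025, -0.921], [-0.921, 0.002, 0.39]]
ft_force: [0.1, -0.3, -2.5]
grip_width: 0.0214
```

```bash
python3 cov.py 1.4 2
python3 - <<'E'
from h import *
s=r.sense(); print(s["time_s"],s["tcp_pos"],s["tcp_pos"]+s["tcp_rot"]@TIP,s["ft_force"],s["torque"])
im,i=shot("side","s8"); crop(im,200,190,190,150,4,"s8c")
E
```

```text
1.4 [[250.9, 272.7], [373.5, 260.6]]
1.5 [[251.6, 279.9], [376.9, 267.3]]
1.6 [[252.4, 288.1], [380.2, 274.9]]
1.7 [[253.3, 297.2], [383.4, 283.5]]
1.8 [[254.3, 307.0], [386.4, 292.7]]
1.9 [[255.2, 317.5], [389.2, 302.7]]
2.0 [[256.2, 328.5], [391.8, 313.1]]
11.7 [ 0.57952954 -0.17216725  0.15095782] [ 0.58254043 -0.27243008  0.17307661] [ 0.09374777 -0.34675797 -2.47989906] [ 6.53195066e-01 -5.51697254e-04  1.46009422e-02]
```

View pics/s8c.png

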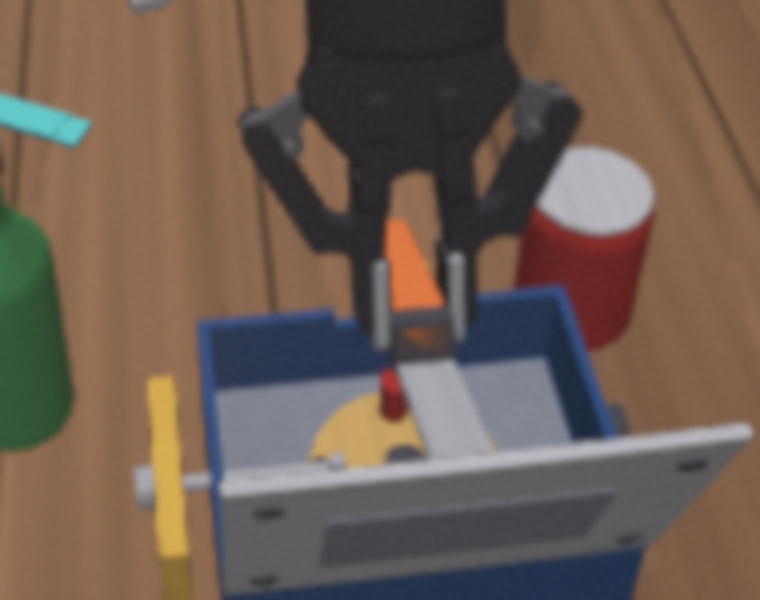

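Request:
arm_command --motion '[[[-1,0,0],[0,0,0]],[[-3,0,0],[0,0,0]],[[-5,0,-0.5],[0,0,0]],[[-7,0,-2],[0,0,0]],[[-8,0,-5],[0,0,0]],[[-8,0,-9],[0,0.06,0]],[[-8,0,-13],[0,0.14,0]],[[-8,0,-17],[0,0.24,0]],[[-8,0,-21],[0,0.34,0]],[[-8,0,-25],[0,0.4,0]]]'

```text
time_s: 12.75
tcp_pos: [0.5736, 0.0905, 0.1284]
tcp_rot: [[0.004, 1.0, 0.025], [0.003, 0.025, -1.0], [-1.0, 0.004, -0.003]]
ft_force: [0.6, -0.6, -1.8]
grip_width: 0.0216
```

Run:
```python
from h import *
s=r.sense(); p0,R0=s["tcp_pos"],s["tcp_rot"];print(s["time_s"],p0,R0.round(3).tolist(),s["qpos"].round(2),s["ft_force"])
print(rel(p0,R0,[.5557,.3075,.10],Rdown(bd)))
```

```text
12.75 [0.57358941 0.09048015 0.12840224] [[0.004, 1.0, 0.025], [0.003, 0.025, -1.0], [-1.0, 0.004, -0.003]] [-0.52  0.51  0.39  1.89 -0.27  0.79  0.05] [ 0.61619094 -0.61448834 -1.75672132]
([2.91, -1.26, -21.73], [0.0603, -0.0034, -0.0039])
```

Request:
arm_command --motion '[[[0.3,-0.1,-2],[0.01,0,0]],[[0.6,-0.3,-6],[0.02,0,0]],[[0.9,-0.5,-10],[0.03,0,0]],[[1.2,-0.7,-14],[0.04,0,0]],[[1.5,-0.9,-17.5],[0.05,0,0]],[[2,-1.1,-20],[0.06,0,0]],[[2.6,-1.26,-21.5],[0.06,-0.003,-0.004]],[[2.9,-1.26,-21.7],[0.06,-0.003,-0.004]],[[2.9,-1.26,-21.7],[0.06,-0.003,-0.004]],[[2.9,-1.26,-21.7],[0.06,-0.003,-0.004]]]'

```text
time_s: 13.75
tcp_pos: [0.5553, 0.3049, 0.0988]
tcp_rot: [[-0.002, 0.999, -0.036], [-0.003, -0.036, -0.999], [-1.0, -0.001, 0.003]]
ft_force: [-0.2, -0.4, -2.9]
grip_width: 0.0215
```

Run:
```python
from h import *
s=r.sense(); p0,R0=s["tcp_pos"],s["tcp_rot"];print(s["time_s"],p0,R0.round(3).tolist(),s["ft_force"])
print(rel(p0,R0,[.5557,.3075,.021],Rdown(bd)))
im,i=shot("side","s9"); crop(im,200,100,130,110,6,"s9c")
im,i=shot("top","t9"); crop(im,150,110,130,110,6,"t9c")
```

```text
13.75 [0.55534857 0.30487802 0.09881073] [[-0.002, 0.999, -0.036], [-0.003, -0.036, -0.999], [-1.0, -0.001, 0.003]] [-0.22052705 -0.37916265 -2.86551427]
([7.78, 0.04, -0.29], [-0.0003, 0.0035, 0.0015])
```

View pics/s9c.png

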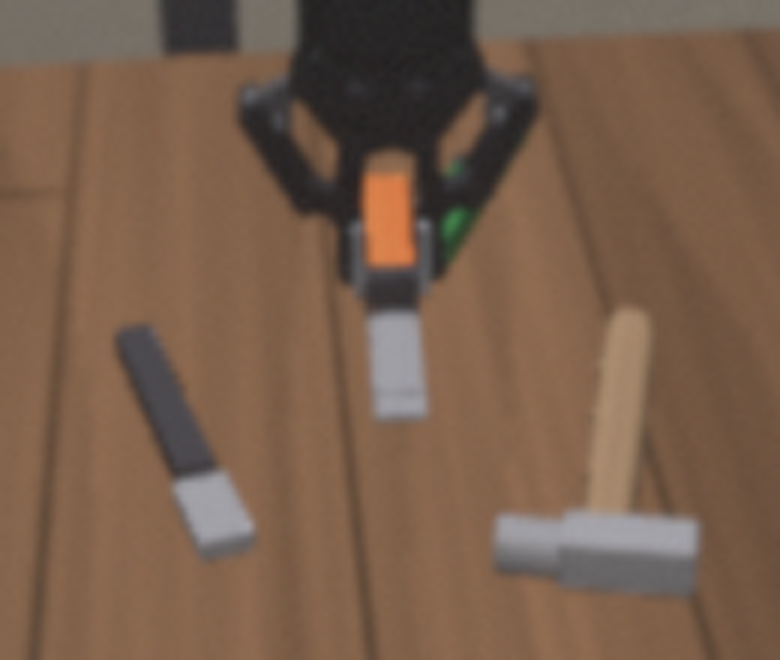

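View pics/t9c.png

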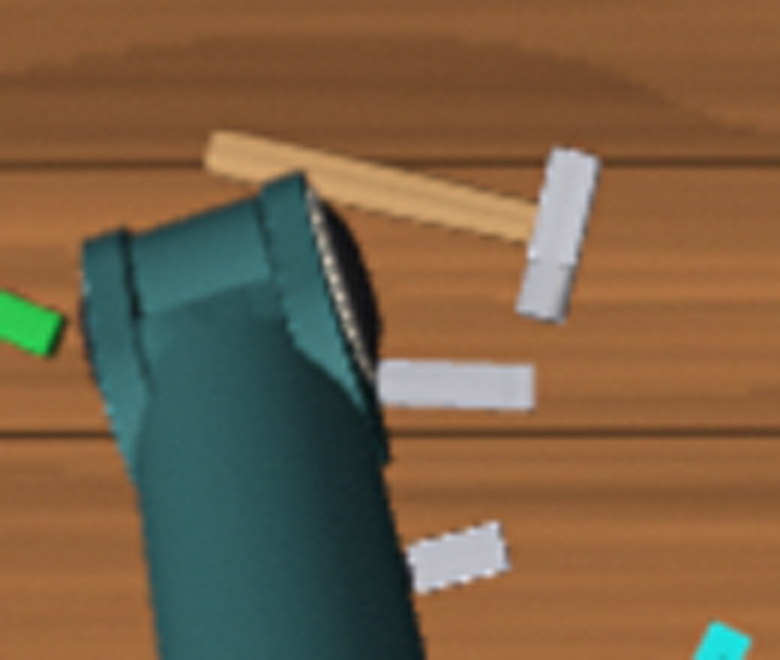

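Run:
```python
from h import *
ti=cams.camera_info("top"); si=cams.camera_info("side")
f=lambda c,x0,y0,k:(np.array(c)+.5)/k-.5+[x0,y0]
S=f([(375,417),(427,416)],200,100,6);T=f([(533,409),(535,365)],150,110,6)
m,e=tri(ti,T.mean(0),si,S.mean(0)); s=r.sense(); p0,R0=s["tcp_pos"],s["tcp_rot"]
print(m,e,"tip in tool", R0.T@(m-p0),p0)
print(rel(p0,R0,[.5557,.3075,.021],Rdown(bd)))
```

```text
[0.55278555 0.20315169 0.08299355] 0.0005109941397954609 tip in tool [0.01631787 0.00103468 0.10208115] [0.5554328  0.30524628 0.09904323]
([7.8, 0.03, -0.25], [-0.0004, 0.0026, 0.0013])
```

The grip hasn't slipped: the tip is still at (16.3, 1.0, 102) mm in the tool frame, against (16.7, 1.1, 101) before. Lowering to place the bar.

Request:
arm_command --motion '[[[2,0,-0.1],[0,0,0]],[[4,0,-0.2],[0,0.001,0]],[[6,0,-0.2],[0,0.002,0]],[[7,0,-0.2],[0,0.002,0]],[[7.6,0,-0.2],[0,0.002,0]],[[7.8,0,-0.2],[0,0.002,0]],[[7.9,0,-0.2],[0,0.002,0]],[[7.95,0,-0.2],[0,0.002,0]],[[7.95,0,-0.2],[0,0.002,0]],[[7.95,0,-0.2],[0,0.002,0]]]'

```text
time_s: 14.85
tcp_pos: [0.5547, 0.3094, 0.0196]
tcp_rot: [[-0.001, 0.999, -0.033], [0.001, -0.033, -0.999], [-1.0, -0.001, -0.0]]
ft_force: [-0.7, -1.3, -2.4]
grip_width: 0.0212
```

Request:
arm_command --motion '[[[0,0,0],[0,0,0]],[[0,0,0],[0,0,0]],[[0,0,0],[0,0,0]],[[0,0,0],[0,0,0]],[[0,0,0],[0,0,0]],[[-0.5,0,0],[0,0,0]],[[-2,0,0],[0,0,0]],[[-4,0,0],[0,0,0]],[[-7,0,0],[0,0,0]],[[-10,0,0],[0,0,0]]]' --jaw 0.1

```text
time_s: 15.85
tcp_pos: [0.5547, 0.309, 0.1212]
tcp_rot: [[-0.002, 0.999, -0.033], [0.0, -0.033, -0.999], [-1.0, -0.002, -0.0]]
ft_force: [0.4, 0.0, 0.1]
grip_width: 0.0471
```

Run:
```python
from h import *
s=r.sense(); p0,R0=s["tcp_pos"],s["tcp_rot"];print(s["time_s"],p0,s["grip_width"],s["ft_force"])
im,i=shot("wrist","w10")
im,i=shot("side","s10"); crop(im,220,200,160,140,5,"s10c")
im,i=shot("top","t10"); crop(im,310,110,100,110,5,"t10c")
```

```text
15.85 [0.55473985 0.30901852 0.12115488] 0.047132209225359024 [0.36670215 0.02723738 0.09141216]
```

View pics/w10.png

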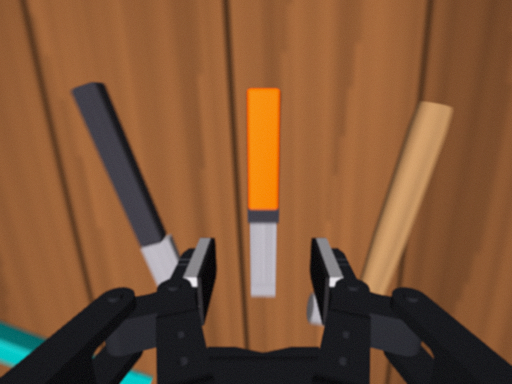

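View pics/s10c.png

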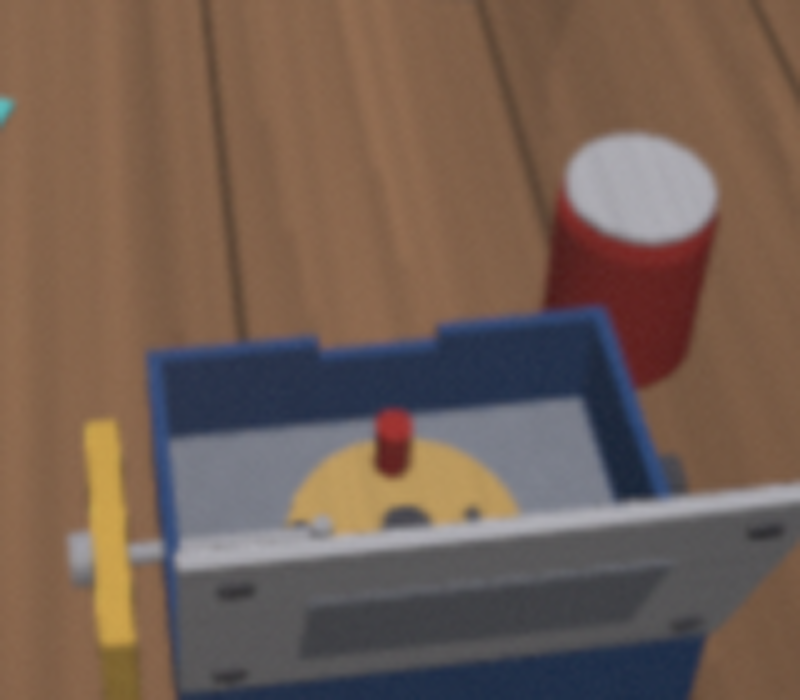

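View pics/t10c.png

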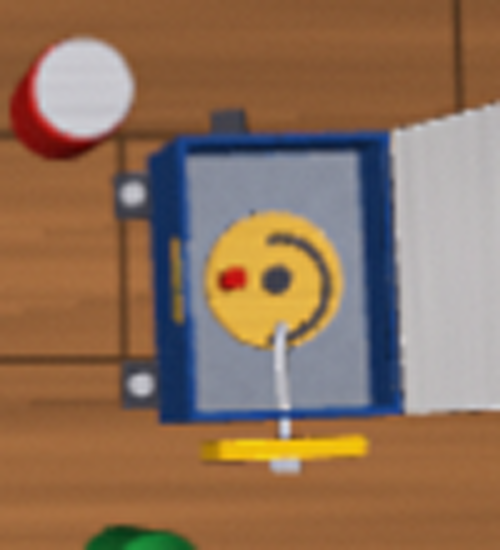

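Run:
```python
from h import *
ti=cams.camera_info("top"); si=cams.camera_info("side")
f=lambda c,x0,y0,k:(np.array(c)+.5)/k-.5+[x0,y0]
tt=cv2.imread("pics/top0.png")
S=f([(394,422)],220,200,5);T=f([(237,277)],310,110,5)
# top-face centre in side ~ (394,422)
L,e=tri(ti,T[0],si,S[0]); d=L-HC; print(L,e,d@HX*1000,d@HY*1000)
for i,u in((ti,T),(si,S)):
    q=onz(i,u,.075)[0]-HC; print(q@HX*1000,q@HY*1000)
C=onz(ti,f([(277,280)],310,110,5),.055)[0]-HC; print("axis",C@HX*1000,C@HY*1000)
s=r.sense(); p0,R0=s["tcp_pos"],s["tcp_rot"]; R=Rdown(-HY)
print(rel(p0,R0,hp(2,30,150),R),rel(p0,R0,hp(2,30,77.5),R))
```

```text
[ 0.57954539 -0.15063257  0.07721558] 0.0006893349957692823 -0.05067922763372152 29.7796505597561
0.4743804015311994 29.14660737208994
-0.0005541355721793277 31.450988724311117
axis -0.38638783956182243 -0.9666985614819624
([-2.89, 4.06, 45.92], [-0.0601, -0.0035, -0.0029]) ([4.36, 4.04, 45.95], [-0.0601, -0.0035, -0.0029])
```

Request:
arm_command --motion '[[[-1.5,0.2,3],[-0.01,0,0]],[[-3,0.6,8],[-0.02,0,0]],[[-4,1,13],[-0.03,0,0]],[[-4,1.5,18],[-0.04,0,0]],[[-4,2,23],[-0.05,0,0]],[[-4,2.5,28],[-0.06,0,0]],[[-4,3,33],[-0.06,-0.003,-0.003]],[[-4,3.4,38],[-0.06,-0.003,-0.003]],[[-3.5,3.8,43],[-0.06,-0.003,-0.003]],[[-2.9,4,45.9],[-0.06,-0.003,-0.003]]]' --jaw -0.15 --newtons 40

```text
time_s: 17.0
tcp_pos: [0.5787, -0.1552, 0.1481]
tcp_rot: [[-0.005, 1.0, 0.023], [-0.004, 0.023, -1.0], [-1.0, -0.005, 0.004]]
ft_force: [-0.1, -0.7, -0.1]
grip_width: 0.0363
```

Run:
```python
from h import *
s=r.sense(); p0,R0=s["tcp_pos"],s["tcp_rot"];print(s["time_s"],p0,s["joint_vel"].round(2),s["grip_width"],s["qpos"].round(2))
im,i=shot("wrist","w11")
s=r.sense(); p0,R0=s["tcp_pos"],s["tcp_rot"];R=Rdown(-HY)
print(rel(p0,R0,hp(0,30,77.5),R))
```

```text
17.0 [ 0.57870912 -0.15521491  0.14808557] [ 0.58  0.24 -0.04 -0.18 -0.13 -0.02  0.61] 0.036257506929687496 [-0.14  0.52  0.46  1.83 -0.29  0.86  0.48]
([6.96, 0.28, -1.15], [-0.0101, 0.0083, 0.0063])
```

View pics/w11.png

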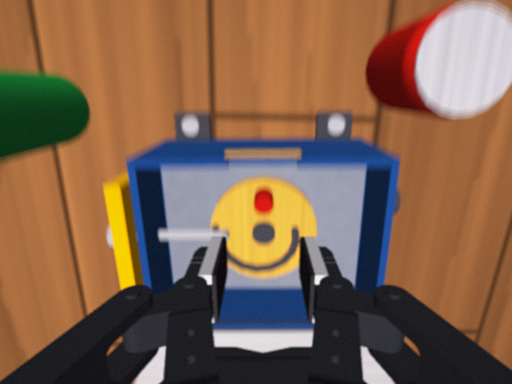

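Request:
arm_command --motion '[[[0,0,0],[0,0,0]],[[0,0,0],[0,0,0]],[[0.5,0,0],[0,0,0]],[[1,0,0],[0,0,0]],[[2,0,0],[0,0,0]],[[3,0,0],[0,0,0]],[[3.5,0,0],[0,0,0]],[[3.5,0,0],[0,0,0]],[[3.5,0,0],[0,0,0]],[[3.5,0,0],[0,0,0]]]'

```text
time_s: 18.05
tcp_pos: [0.5796, -0.1512, 0.1134]
tcp_rot: [[-0.004, 1.0, 0.027], [-0.003, 0.027, -1.0], [-1.0, -0.004, 0.003]]
ft_force: [-1.4, 0.0, 0.3]
grip_width: 0.0366
```

Run:
```python
from h import *
s=r.sense(); print(s["time_s"],s["tcp_pos"],np.abs(s["joint_vel"]).max(),s["grip_width"])
im,i=shot("wrist","w12")
s=r.sense(); p0,R0=s["tcp_pos"],s["tcp_rot"];R=Rdown(-HY)
print(rel(p0,R0,hp(0,30,77.5),R))
m=cv2.inRange(cv2.cvtColor(im,cv2.COLOR_RGB2HSV),(0,180,60),(5,255,255)); m[:150]=0
ys,xs=np.nonzero(m); print(xs.min(),xs.max(),ys.min(),ys.max())
for z,v in((.075,ys.min()+7),):
    q=onz(i,[((xs.min()+xs.max())/2,v)],z)[0]-HC; print(q@HX*1000,q@HY*1000)
```

```text
18.05 [ 0.57959314 -0.15119977  0.11337143] 0.0050296979866070145 0.03661477446951008
([3.6, 0.02, -0.09], [-0.0002, 0.003, 0.0042])
251 272 207 238
0.9186251539828145 39.52094072935037
```

View pics/w12.png

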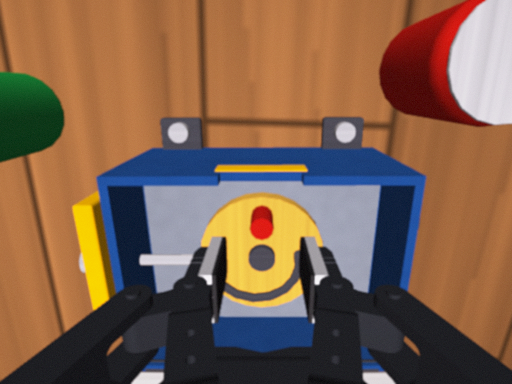

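Request:
arm_command --motion '[[[0.5,0,0],[0,0,0]],[[1,0,-0.05],[0,0,0]],[[1.5,0,-0.1],[0,0,0]],[[2,0,-0.1],[0,0,0]],[[2.5,0,-0.1],[0,0,0]],[[3,0,-0.1],[0,0,0]],[[3.4,0,-0.1],[0,0,0]],[[3.6,0,-0.1],[0,0,0]],[[3.6,0,-0.1],[0,0,0]],[[3.6,0,-0.1],[0,0,0]]]'

```text
time_s: 19.1
tcp_pos: [0.5792, -0.1502, 0.0771]
tcp_rot: [[-0.005, 1.0, 0.027], [-0.003, 0.027, -1.0], [-1.0, -0.005, 0.003]]
ft_force: [-0.3, -0.7, 0.2]
grip_width: 0.0363
```

Request:
arm_command --motion '[[[0,0,0],[0,0,0]],[[0,0,0],[0,0,0]],[[0,0,0],[0,0,0]],[[0,0,0],[0,0,0]],[[0,0,0],[0,0,0]],[[0,0,0],[0,0,0]],[[0,0,0],[0,0,0]],[[0,0,0],[0,0,0]],[[0,0,0],[0,0,0]],[[0,0,0],[0,0,0]]]' --jaw -1 --newtons 30

```text
time_s: 20.1
tcp_pos: [0.5792, -0.1501, 0.0774]
tcp_rot: [[-0.005, 1.0, 0.027], [-0.003, 0.027, -1.0], [-1.0, -0.005, 0.003]]
ft_force: [-2.5, 0.7, 5.4]
grip_width: 0.0117
```

```bash
cat > arc.py <<'E'
from h import *
import sys
s=r.sense(); p0,R0=s["tcp_pos"],s["tcp_rot"]
a0,a1=float(sys.argv[1]),float(sys.argv[2])
print(s["time_s"],p0,s["grip_width"],s["ft_force"].round(1),s["torque"].round(2),s["qpos"].round(2))
d=p0-HC; x,y=d@HX*1000,d@HY*1000; print("housing xy",x,y,"angle",np.arctan2(x,y),np.hypot(x,y))
for a in np.linspace(a0,a1,11)[1:]:
    t=hp(30*np.sin(a),30*np.cos(a),0); t[2]=p0[2]
    print(round(a,2),(R0.T@(t-p0)*100).round(2).tolist())
E
python3 arc.py 0 1.05
```

```text
20.1 [ 0.57919267 -0.15011812  0.07737965] 0.0117242300284501 [-2.5  0.7  5.4] [ 0.15  0.4  -0.01] [-0.11  0.62  0.41  1.86 -0.35  0.73  0.52]
housing xy -0.38937954195306107 30.303437842337328 angle -0.012848644978441006 30.305939376500007
0.11 [-0.0, 0.35, 0.05]
0.21 [-0.0, 0.66, 0.1]
0.32 [-0.0, 0.97, 0.18]
0.42 [-0.01, 1.26, 0.29]
0.52 [-0.01, 1.54, 0.43]
0.63 [-0.01, 1.81, 0.61]
0.74 [-0.01, 2.05, 0.8]
0.84 [-0.01, 2.27, 1.03]
0.94 [-0.01, 2.47, 1.27]
1.05 [-0.01, 2.64, 1.54]
```

Request:
arm_command --motion '[[[-0.1,0.35,0.05],[0,0,0]],[[-0.1,0.66,0.1],[0,0,0]],[[-0.1,0.97,0.18],[0,0,0]],[[-0.1,1.26,0.29],[0,0,0]],[[-0.1,1.54,0.43],[0,0,0]],[[-0.1,1.81,0.61],[0,0,0]],[[-0.1,2.05,0.8],[0,0,0]],[[-0.1,2.27,1.03],[0,0,0]],[[-0.1,2.47,1.27],[0,0,0]],[[-0.1,2.64,1.54],[0,0,0]]]'

```text
time_s: 21.1
tcp_pos: [0.6048, -0.1616, 0.0772]
tcp_rot: [[-0.009, 1.0, 0.029], [0.002, 0.029, -1.0], [-1.0, -0.009, -0.002]]
ft_force: [-4.2, 6.3, 2.8]
grip_width: 0.0121
```

```bash
python3 arc.py 1.05 2.1; python3 -c "
from h import *
im,i=shot('wrist','w13')"
```

```text
21.1 [ 0.60476016 -0.16161166  0.07719562] 0.012076427937041553 [-4.2  6.3  2.8] [ 1.57  0.91 -0.12] [-0.09  0.66  0.4   1.79 -0.35  0.77  0.52]
housing xy 24.858508214729643 18.12385066820232 angle 0.9408187526852859 30.76393007574095
1.16 [-0.0, 0.26, 0.6]
1.26 [-0.0, 0.37, 0.9]
1.37 [-0.01, 0.45, 1.2]
1.47 [-0.01, 0.5, 1.51]
1.58 [-0.01, 0.51, 1.83]
1.68 [-0.01, 0.49, 2.14]
1.78 [-0.01, 0.44, 2.45]
1.89 [-0.01, 0.36, 2.75]
2.0 [-0.01, 0.24, 3.05]
2.1 [-0.01, 0.1, 3.33]
```

View pics/w13.png

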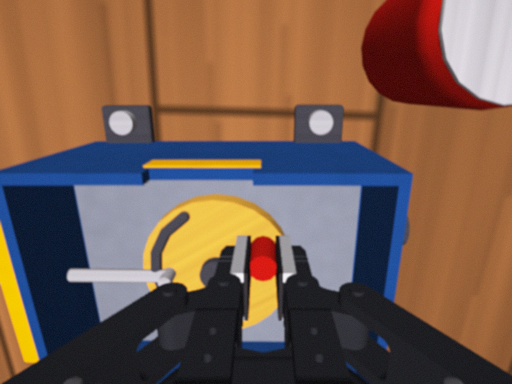

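Request:
arm_command --motion '[[[0,0.14,0.28],[0,0,0]],[[0,0.25,0.58],[0,0,0]],[[0,0.33,0.88],[0,0,0]],[[0,0.38,1.2],[0,0,0]],[[0,0.39,1.5],[0,0,0]],[[0,0.37,1.82],[0,0,0]],[[0,0.32,2.13],[0,0,0]],[[0,0.24,2.43],[0,0,0]],[[0,0.12,2.73],[0,0,0]],[[0,-0.02,3.0],[0,0,0]]]'

```text
time_s: 22.15
tcp_pos: [0.608, -0.1919, 0.0773]
tcp_rot: [[-0.003, 1.0, 0.029], [-0.0, 0.029, -1.0], [-1.0, -0.003, 0.0]]
ft_force: [4.1, 6.3, -2.4]
grip_width: 0.0124
```

```bash
python3 arc.py 2.1 3.2; python3 -c "
from h import *
im,i=shot('wrist','w14')
print(30*np.sin(2.1),30*np.cos(2.1))"
```

```text
22.15 [ 0.60797657 -0.19191169  0.07727172] 0.012414272872783908 [ 4.1  6.3 -2.4] [ 1.42 -1.06 -0.2 ] [-0.04  0.68  0.4   1.76 -0.35  0.78  0.57]
housing xy 27.255738597223043 -12.251974612078019 angle 1.993250249720422 29.88287416523314
2.21 [0.0, -0.32, 0.56]
2.32 [0.0, -0.53, 0.82]
2.43 [0.0, -0.77, 1.05]
2.54 [0.0, -1.03, 1.25]
2.65 [0.0, -1.31, 1.42]
2.76 [0.01, -1.61, 1.56]
2.87 [0.01, -1.92, 1.66]
2.98 [0.01, -2.25, 1.73]
3.09 [0.01, -2.57, 1.77]
3.2 [0.01, -2.9, 1.76]
25.89628099946621 -15.145383137995728
```

View pics/w14.png

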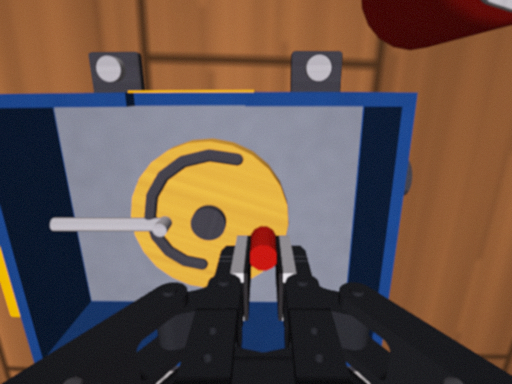

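Request:
arm_command --motion '[[[0,-0.18,0.27],[0,0,0]],[[0,-0.4,0.53],[0,0,0]],[[0,-0.63,0.76],[0,0,0]],[[0,-0.9,0.96],[0,0,0]],[[0,-1.17,1.13],[0,0,0]],[[0,-1.47,1.27],[0,0,0]],[[0,-1.78,1.37],[0,0,0]],[[0,-2.1,1.44],[0,0,0]],[[0,-2.45,1.48],[0,0,0]],[[0,-2.8,1.48],[0,0,0]]]'

```text
time_s: 23.2
tcp_pos: [0.5835, -0.2174, 0.0785]
tcp_rot: [[0.007, 1.0, 0.023], [-0.015, 0.023, -1.0], [-1.0, 0.007, 0.015]]
ft_force: [8.8, -6.3, -7.0]
grip_width: 0.012
```

```bash
python3 arc.py 3.1 3.2|head -3; python3 -c "
from h import *
im,i=shot('wrist','w15')
im,i=shot('side','s15'); crop(im,220,200,160,140,5,'s15c')"
```

```text
23.2 [ 0.58350389 -0.21738717  0.07851289] 0.012037092374945909 [ 8.8 -6.3 -7. ] [-0.96 -1.48 -0.07] [-0.    0.65  0.41  1.81 -0.35  0.74  0.61]
housing xy 2.10422599267317 -37.057481660075645 angle 3.0848708062177512 37.117175458473184
3.11 [-0.01, -0.12, -0.71]
```

View pics/w15.png

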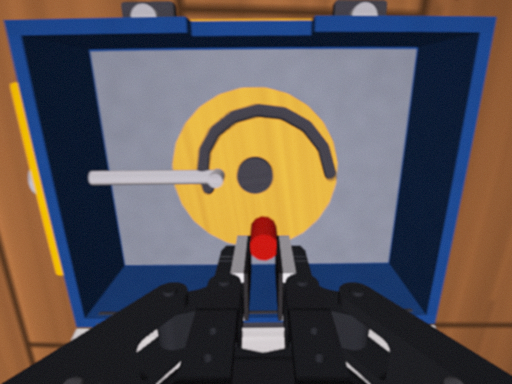

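View pics/s15c.png

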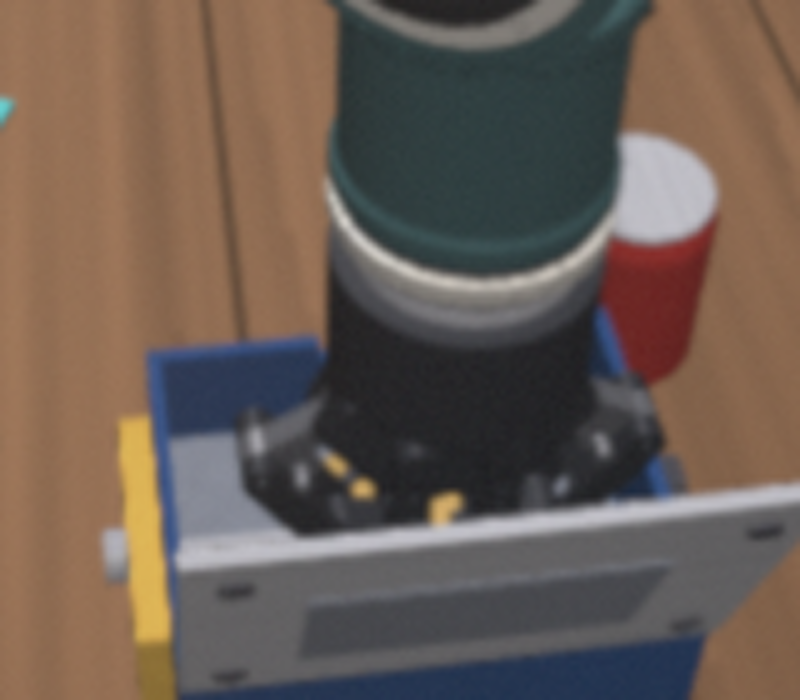

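Request:
arm_command --motion '[[[0,-0.05,-0.1],[0,0,0]],[[0,-0.1,-0.2],[0,0,0]],[[0,-0.15,-0.3],[0,0,0]],[[0,-0.2,-0.4],[0,0,0]],[[0,-0.25,-0.4],[0,0,0]],[[0,-0.3,-0.4],[0,0,0]],[[0,-0.35,-0.4],[0,0,0]],[[0,-0.4,-0.4],[0,0,0]],[[0,-0.4,-0.4],[0,0,0]],[[0,-0.4,-0.4],[0,0,0]]]'

```text
time_s: 24.3
tcp_pos: [0.5799, -0.2156, 0.0793]
tcp_rot: [[0.009, 1.0, 0.023], [-0.018, 0.023, -1.0], [-1.0, 0.009, 0.018]]
ft_force: [14.9, -18.2, -14.0]
grip_width: 0.0122
```

```bash
python3 arc.py 3.1 3.2|head -3; python3 -c "
from h import *
im,i=shot('wrist','w16')"
```

```text
24.3 [ 0.57988038 -0.21563338  0.07932906] 0.012232914046939786 [ 14.9 -18.2 -14. ] [-3.87 -3.04 -0.03] [-0.01  0.64  0.41  1.82 -0.34  0.73  0.61]
housing xy -1.4706174361443716 -35.20650727100839 angle -3.09984574036925 35.23720859925
3.11 [-0.01, 0.24, -0.52]
```

View pics/w16.png

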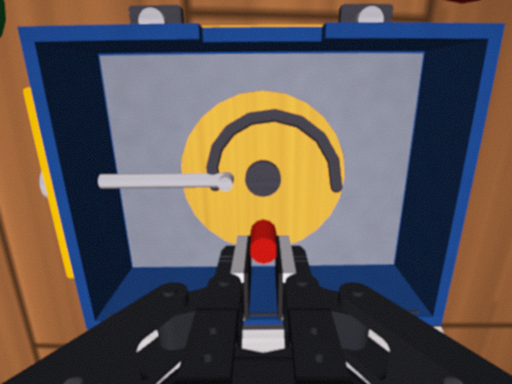

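Request:
arm_command --motion '[[[0,0,0],[0,0,0]],[[0,0.1,0],[0,0,0]],[[0,0.2,0],[0,0,0]],[[0,0.2,0],[0,0,0]],[[0,0.2,0],[0,0,0]],[[-1,0.2,0],[0,0,0]],[[-3,0.2,-0.5],[0,0,0]],[[-6,0.2,-2],[0,0,0]],[[-10,0.2,-5],[0,0,0]],[[-14,0.2,-9],[0,0,0]]]' --jaw -0.25

```text
time_s: 25.35
tcp_pos: [0.575, -0.1213, 0.2157]
tcp_rot: [[-0.004, 1.0, 0.024], [-0.004, 0.024, -1.0], [-1.0, -0.004, 0.004]]
ft_force: [1.8, 0.4, -0.5]
grip_width: 0.0324
```

Request:
arm_command --motion '[[[0,0,-4],[0,0,0]],[[0,0,-8],[0,0,0]],[[0,0,-12],[0,0,0]],[[0,0,-16],[0,0,0]],[[0,0,-20],[0,0,0]],[[0,0,-23],[0,0,0]],[[0,0,-25],[0,0,0]],[[0,0,-25],[0,0,0]],[[0,0,-25],[0,0,0]],[[0,0,-25],[0,0,0]]]'

```text
time_s: 26.35
tcp_pos: [0.5687, 0.1274, 0.2131]
tcp_rot: [[-0.004, 1.0, 0.025], [-0.004, 0.025, -1.0], [-1.0, -0.005, 0.003]]
ft_force: [0.6, -0.8, 1.6]
grip_width: 0.0324
```

Run:
```python
from h import *
s=r.sense(); print(s["time_s"],s["tcp_pos"],s["ft_force"],s["grip_width"])
im,i=shot("side","s17"); crop(im,180,110,200,250,3,"s17c")
im,i=shot("top","t17"); crop(im,160,110,250,130,3,"t17c"); crop(im,310,110,100,110,5,"t17d")
```

```text
26.35 [0.56867813 0.12737395 0.21305444] [ 0.62827878 -0.78375523  1.58859595] 0.03237272679318184
```

View pics/s17c.png

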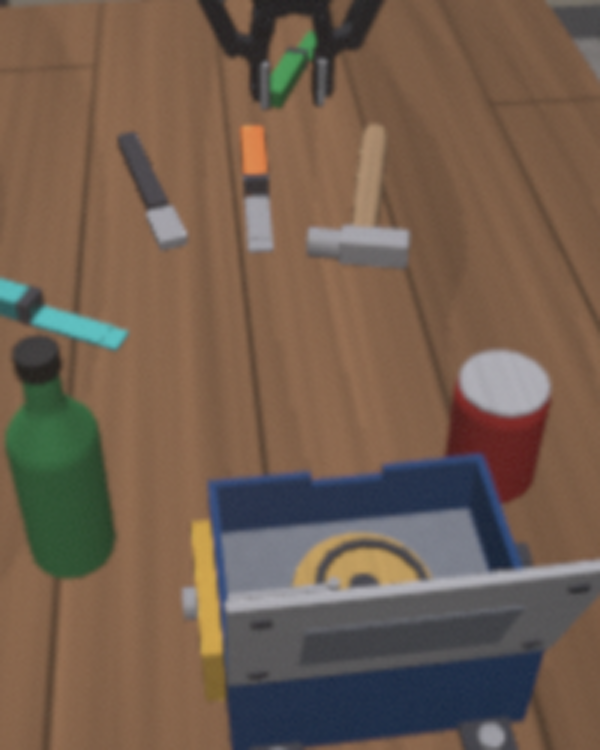

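View pics/t17c.png

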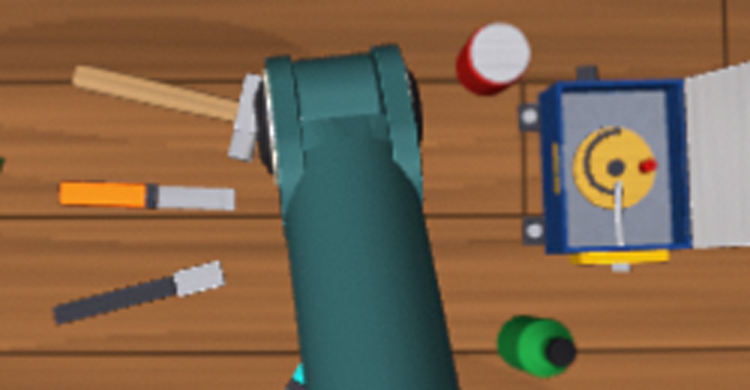

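View pics/t17d.png

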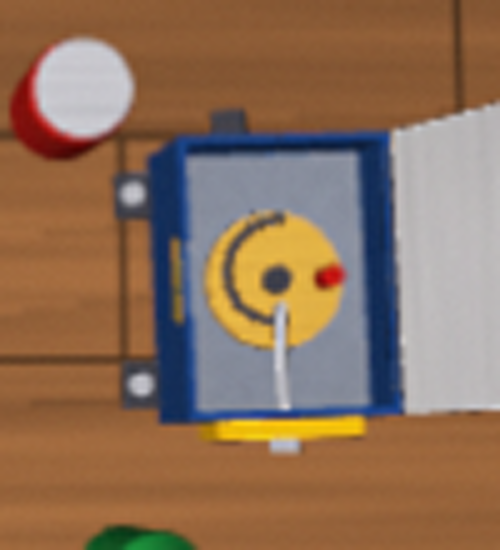

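Run:
```python
from h import *
ti=cams.camera_info("top"); im=cv2.cvtColor(cv2.imread("pics/t17.png"),cv2.COLOR_BGR2HSV); im0=cv2.cvtColor(cv2.imread("pics/t10.png"),cv2.COLOR_BGR2HSV)
Q=[]
for I in (im0,im):
    m=cv2.inRange(I,(0,170,60),(6,255,255))|cv2.inRange(I,(174,170,60),(180,255,255)); m[:,:345]=0;m[:155]=0;m[180:]=0;m[:,385:]=0
    M=cv2.moments(m,True); u=(M["m10"]/M["m00"],M["m01"]/M["m00"]); q=onz(ti,[u],.066)[0]-HC; q=np.array([q@HX,q@HY])*1000; print(u,q); Q.append(q)
print(Q[1]-Q[0], np.arctan2(*Q[1]))
```

```text
(356.1333333333333, 165.4) [ 0.06962673 29.4642867 ]
(375.42857142857144, 164.85714285714286) [  0.1439932 -30.2099322]
[  0.07436647 -59.6742189 ] 3.1368262704822616
```

Cam reads about 3.14 rad, the plate is against the wall, the cover is back, and the bar lies flat. Handing in.

```bash
python3 -c "
from plant import sign_off
print(sign_off())"
```

```text
the job is handed in; nothing more can be done
None
```

I did the whole task and handed it in at about 26.5 s of the 70 s; `sign_off` reports no verdict, so the outcome rests on my own checks below.

**What I did:** I gripped the orange pry bar, slid its blade about 40 mm into the notch and levered over the sill. I then swung the cover back with the blade; the fingers never needed to touch it. The bar went back flat to where it came from. I gripped the red lug and turned the cam clockwise to its stop.

**Last checks:**
- **Cover:** it measured about 1.85 rad when I swung it back, and the last side picture still shows it open past upright.
- **Cam:** the camera puts it at about 3.14 rad, and the yellow plate sits against the wall.
- **Bar:** it lies flat in its original place, well clear of the housing.
- **Bystanders:** the hammer, chisel, tin and bottle look unmoved in the pictures. I compared them by eye and did not re-measure their positions.

**What disagreed:**
- **Lever step:** I put the cover at only about 0.11–0.12 rad after levering. The swing then carried on straight up with the bar still under the cover, so it should have passed 0.1 rad with room to spare.
- **Lug grip:** the fingers slid about 6 mm along the lug near the end of the turn. One more push set the cam on its stop, with about 28 N at the wrist.

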